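Weigh the tall cast bracket on the spring scale

ROBOT

A 6-joint arm with a two-finger parallel gripper is mounted at the origin on a cart in front of the work surface, level with it; the furniture and walls round the work are solid. World frame = base frame: x ahead of the robot, y to its left, z up, the work surface at z = 0. Lengths are in m, angles in rad, forces in N, time in s.
With the tool pointing down it reaches from about 0.35 to 0.975 m from the base axis. Payload 4.9 kg.
Tool frame: the origin (TCP) lies midway between the tips of the shut fingers; the grasp point (between the pads) lies 19 mm behind it; z points along the fingers, y is the direction in which the jaws open and shut (so a half turn about z gives the same grasp; the last joint's range is limited). The gripper opens to 85 mm and grips with 20 to 120 N. Pads are 22 mm wide; open, the fingers measure 114 mm over their backs; the gripper's body (76 mm by 85 mm) begins 54 mm behind the grasp point. The pads swing forward as they close: fully open they stand 13 mm farther back than shut.
Start: joints at [-1.309, 0.053, 1.613, -0, 1.476, -0.119], TCP at [0.232, -0.58, 0.231] pointing down, gripper open.
Joint ranges: [-3.01, 3.01], [-1.01, 2.22], [0.06, 2.58], [-1.02, 4.17], [0.09, 2.62], [-3.14, 3.14]. Speed limits (rad/s): [2.57, 2.57, 3.14, 3.14, 3.14, 3.14].

INTERFACE

Orientations are given as a unit quaternion [w, x, y, z].
In Python, from plant import manip gives the robot as it stands. The module is installed in compiled form; this text tells all that it offers.
- The arm moves only by the tool move_arm, never from a script. Its argument "rows" is a list of rows, each an object of numbers: "tx", "ty", "tz": the shift along the tool's x, y, z in m; "ax", "ay", "az": the turn, a rotation vector about the tool's x, y, z in degrees; "jaw": the closure in counts, from 0 (fully open) to 255 (shut). In form: [{"tx": .., "ty": .., "tz": .., "ax": .., "ay": .., "az": .., "jaw": ..}, ...]. A call has 1 to 12 rows; each row shifts and turns the pose as measured when the row begins, along the tool's axes as they then stand; what a row does not reach is not made up. A row lasts 1/10 s, in which the tool goes at most 50 mm and 8.59 degrees, less where a joint would pass 70% of its speed; a pose out of reach is approached as far as the arm can. A call with a gripper value outside its range is refused whole. The fingers move at their own pace and stop on an object; the grip force is fixed at half the most. Time passes only in rows, so rows that do not move let the fingers close. It gives the time, the measured TCP pose, the force and the opening at its end, in the units of the state.
- manip.state(): the state, without advancing time (a new reading comes with each control period).
- manip.grab_frame(name): name is "scene" or "side" or "wrist"; returns a dict with "color" (420x560x3 uint8, red, green, blue), "intrinsics" (3x3 intrinsics, pixels), "R" (3x3) and "t" (3): a world point X has camera coordinates R X + t. Camera axes: x right, y down, z forward; pixel columns grow to the right and rows downward; lengths in m; the calibration is good to about 2 mm. A picture is of the moment at which its call begins. There is no depth.
- manip.job_done(): hands the job in, once; it reports no verdict.
The state is a dict: "time": time; "joint_pos": joint angles; "joint_vel": joint speeds; "joint_efforts": joint torques, N m; "tool_pos": TCP position; "tool_rot": TCP orientation; "contact_force": force on the tool from outside, world axes, zero at the start; "ft_torque": the same for the moment, N m; "gripper_width": opening from 0.0 (shut) to 1.0 (fully open).
Only numpy, scipy, OpenCV 4.12 (cv2) and the standard library are available. Lean on these libraries where they do the work, as an engineer would, in place of code of your own. Each camera call takes 0.05 s, during which the arm holds its last target.

TASK

Hang the taller of the two cast brackets by its eye on the hook of the spring scale, gently, without driving the hook down to its stop. Let go of it and wait until it hangs upright and still, so that the dial can be read. Leave everything else on the table where it is.

Things in the scene. Friction and masses are not known exactly. Their poses are not given: they have to be found in the camera images.
- tall_bracket: Part to weigh: bare aluminium casting, 185 mm tall, 0.25 to 0.46 kg, standing loose. Origin under its centre, z up. Foot 64 (x) x 80 (y) x 12 mm; web 12 (x) x 70 (y) mm to z = 75. Above it the eye: a window through along x, 50 mm wide, z = 75 to a roof-shaped top (125 at the sides, peak 139), frame 10 mm wide, 12 mm thick. On top a grip lug, z = 150 to 185. The same after a half turn about z.
- tall_bracket_eye (a point): Peak of the eye's roof, the underside that rests on the hook: in the bracket's middle, 139 mm above its underside. Axes as the bracket's.
- tall_bracket_lug (a point): Point to grasp in the grip lug: 169 mm above the bracket's underside, 30 mm straight above the eye's peak, 16 mm below the lug's top. Axes as the bracket's; pinch it along x (12 mm thick) or along y (24 mm).
- short_bracket: A bystander: a second bracket of the same form whose web is 45 mm shorter, 140 mm tall in all. Origin at the centre of its underside.
- scale: Spring scale's stand, fixed to the table; front to -x. Origin: underside, below the dial's face. Base 150 x 150 x 16 mm (x = -60 to 90), column 46 mm wide (x = 30 to 60) to z = 266, round dial head of radius 52 centred at z = 312 (x = 22 to 60), its needle turns clockwise with load. A hook arm of 10 mm round steel bar reaches out to x = -162 from a carriage on the column.
- hook_seat (a point): Top of the bar in the hook's seat, where the eye shall rest: 130 mm in front (-x) of the scale's origin, 227 mm above the table unloaded; sinks with the load. The seat is level, 24 mm long in x; behind it the bar slopes up 12 mm to the level arm, before it up to the tip. Axes as the scale's. Nothing stands above the arm within 100 mm behind the seat.
- hook_tip (a point): Top of the upturned tip of the hook, 32 mm in front (-x) of the seat and 26 mm above it. The eye's roof must pass over this tip from the front (towards +x of the scale) and then come down behind it.
- scale_hook (a joint): How far the hook has gone down with the load, m: 0 unloaded, 0.065 at its stop. Spring 120 N/m with slight preload (0.12 N), so the bracket brings it down 0.019 to 0.037; after release it bobs for a second or two.
- wash_bottle: Bystander: white bottle with a cap, 60 mm wide, 136 mm tall, origin at its underside.
- tape: Bystander: roll of packing tape lying flat, 93 mm across, 48 mm tall, origin at its underside.
- air_blower: Bystander: rubber air blower bulb standing up, 62 mm wide, 133 mm tall, origin at its underside.

How it is judged:
By the outcome, as a careful person would: the job done as asked, in the order asked, and still so for the second after the job is handed in, with the robot touching nothing.
It also fails if it takes over 53 s, if anything falls off the work surface, if the arm or the gripper's body presses on something with over 40 N, if the wrist force passes 120 N, or if a joint passes its speed limit or range.

## Working session

There is one attempt and no reset: what is moved stays moved. The work goes in short steps, Python scripts to look and compute and a tool call to move; the robot and the scene stay as the last step left them, time stands still between calls to the robot, and variables do not carry over. Pictures are saved under pics/ and viewed, and the job is handed in when it is done.

Besides the shell and the picture viewer there is one more tool, called after ">>>" as name(argument=value, ...), one argument or row to a line, values as JSON. move_arm: Moves the arm, as the interface text tells. Its arguments: {"type":"object","properties":{"rows":{"type":"array"}},"required":["rows"]}

```bash
mkdir -p pics
cat > h.py <<'E'
from plant import manip
import numpy as np, cv2
def grab(n,save=None):
    f=manip.grab_frame(n)
    if save: cv2.imwrite('pics/'+save,cv2.cvtColor(f['color'],cv2.COLOR_RGB2BGR))
    return f
def ray(f,u,v):
    K=np.array(f['intrinsics']);R=np.array(f['R']);t=np.array(f['t'])
    d=R.T@np.linalg.solve(K,[u,v,1.]);c=-R.T@t
    return c,d
def onz(f,u,v,z):
    c,d=ray(f,u,v);return c+d*(z-c[2])/d[2]
def tri(f1,p1,f2,p2):
    c1,d1=ray(f1,*p1);c2,d2=ray(f2,*p2)
    s=np.linalg.lstsq(np.c_[d1,-d2],c2-c1,rcond=None)[0]
    a=c1+s[0]*d1;b=c2+s[1]*d2
    return (a+b)/2,np.linalg.norm(a-b)
def proj(f,X):
    p=np.array(f['intrinsics'])@(np.array(f['R'])@np.array(X)+np.array(f['t']));return p[:2]/p[2]
E
python3 - <<'E'
from h import *
for n in ['scene','side','wrist']:
    f=grab(n,n+'0.png');print(n,-f['R'].T@f['t'],f['R'][2],f['intrinsics'][0])
print(manip.state())
E
```

```text
scene [-0.01683149 -1.2098645   0.97614794] [ 0.39733245  0.73951099 -0.5433695 ] [381.76885515   0.         274.66410573]
side [0.23654955 0.98689837 0.77589108] [ 0.22639936 -0.84983348 -0.47594789] [398.17501081   0.         283.47631047]
wrist [ 0.30287481 -0.55111223  0.37445215] [-0.27812312 -0.10931972 -0.95430432] [323.28732216   0.         276.0964135 ]
{'time': 0.15, 'joint_pos': array([-1.30902285e+00,  5.32101783e-02,  1.61397658e+00, -2.33890740e-05,
        1.47601405e+00, -1.19007046e-01]), 'joint_vel': array([-0.00065079, -0.00118631, -0.00446564,  0.00132922, -0.00046942,
       -0.00051064]), 'joint_efforts': array([ 8.80787957e-04, -3.94240308e+01, -3.70722592e+01, -1.09251137e-04,
        4.64419820e-03, -8.22235847e-06]), 'tool_pos': array([ 0.23214077, -0.57976158,  0.23034357]), 'tool_rot': array([-8.01201983e-04,  9.81929928e-01,  1.89243152e-01, -6.89605881e-05]), 'contact_force': array([ 0.06375328, -0.21280311, -0.05218151]), 'ft_torque': array([ 0.02549431, -0.0318904 ,  0.01144895]), 'gripper_width': 0.9971410179884558}
```

View pics/scene0.png

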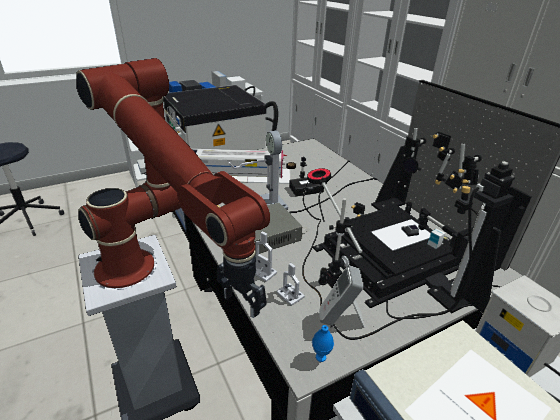

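View pics/side0.png

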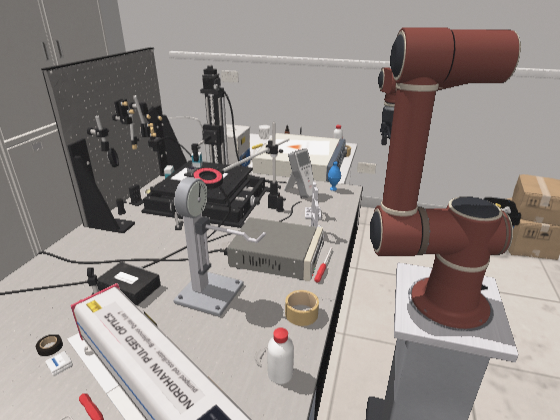

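View pics/wrist0.png

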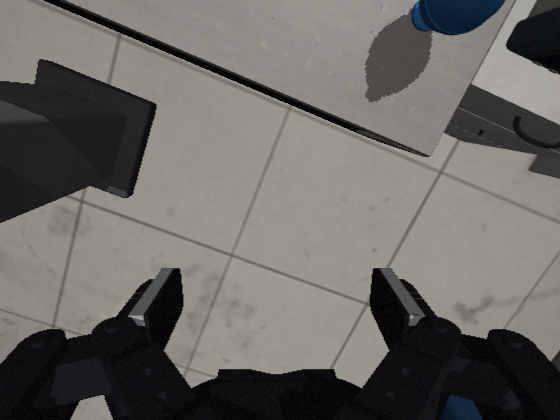

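The scene view shows two brackets near (265,255) and (290,290), partly behind the gripper. The side view shows the scale at (195,200-290), its hook tip near (262,238) and the brackets near (315,210). I'll zoom in next.

Run:
```python
from h import *
a=cv2.imread('pics/scene0.png')[120:320,220:350];b=cv2.imread('pics/side0.png')[160:320,160:345]
cv2.imwrite('pics/za.png',cv2.resize(a,None,fx=3,fy=3,interpolation=2));cv2.imwrite('pics/zb.png',cv2.resize(b,None,fx=3.5,fy=3.5,interpolation=2))
```

```text
(no output)
```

View pics/za.png

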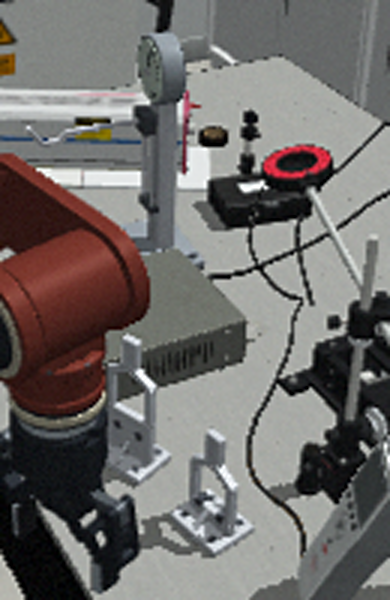

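View pics/zb.png

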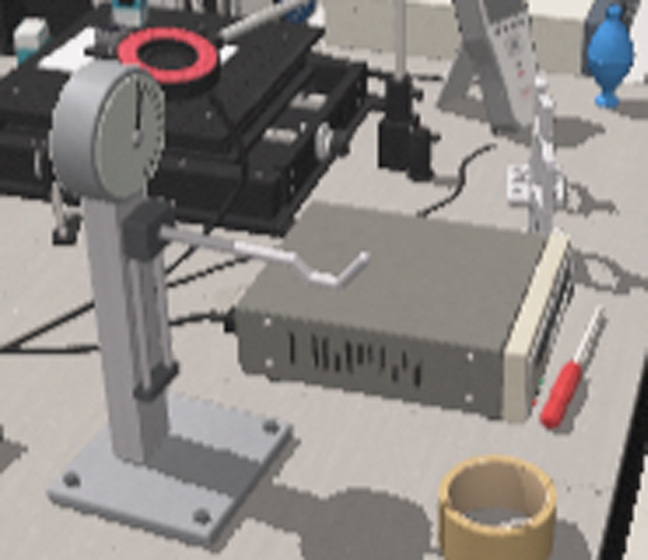

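Run:
```python
from h import *
s=manip.grab_frame('scene');d=manip.grab_frame('side')
A=lambda u,v:(u/3+220,v/3+120)
B=lambda u,v:(u/3.5+160,v/3.5+160)
print('lug tri',tri(s,A(131,340),d,B(541,78)),onz(s,*A(131,340),.185),onz(d,*B(541,78),.185))
print('foot',onz(s,*A(168,460),.012),onz(s,*A(138,482),.012))
print('short foot', [onz(s,*A(*p),.012)[:2] for p in [(173,515),(211,553),(252,524)]],'top',tri(s,A(215,433),d,B(519,170)),onz(s,*A(215,433),.14))
print('base',[onz(d,*B(*p),.016)[:2] for p in [(50,490),(210,538),(292,428)]])
print('tip side z.253',onz(d,*B(364,258),.253),'seat .227',onz(d,*B(325,280),.227), onz(d,*B(337,283),.227))
print('tip scene', onz(s,*A(28,130),.253))
print('tri tip',tri(s,A(28,128),d,B(364,258)))
```

```text
lug tri (array([ 0.45386331, -0.27010611,  0.19533596]), np.float64(0.014008702905043625)) [ 0.45186982 -0.26120161  0.185     ] [ 0.46531994 -0.30001715  0.185     ]
foot [ 0.48681427 -0.2933358   0.012     ] [ 0.43691191 -0.31112827  0.012     ]
short foot [array([ 0.44890614, -0.37771504]), array([ 0.4594907 , -0.44806938]), array([ 0.52334426, -0.43090513])] top (array([ 0.50774037, -0.33536173,  0.06587129]), np.float64(0.03931912704568509)) [ 0.48598412 -0.40000323  0.14      ]
base [array([0.75291286, 0.23093583]), array([0.60764724, 0.24650043]), array([0.59335001, 0.10361471])]
tip side z.253 [0.49900412 0.18674819 0.253     ] seat .227 [0.53000453 0.18360018 0.227     ] [0.52037793 0.18496714 0.227     ]
tip scene [0.49936965 0.16381873 0.253     ]
tri tip (array([0.503328  , 0.17773619, 0.24800257]), np.float64(0.0032586803374512825))
```

>>> move_arm(
  rows=[
    {"tz": -0.045},
    {"tz": -0.045},
    {"tz": -0.045},
    {"tz": -0.045},
    {"tx": 0.036, "ty": -0.024},
    {"tx": 0.036, "ty": -0.024},
    {"tx": 0.036, "ty": -0.024},
    {"tx": 0.036, "ty": -0.024},
    {"tx": 0.036, "ty": -0.024},
    {"tx": 0.036, "ty": -0.024},
    {"tx": 0.036, "ty": -0.024},
    {"tx": 0.036, "ty": -0.024},
  ],
)

```text
schema error: expected keys tx, ty, tz, ax, ay, az, jaw
```

Run:
```python
from h import *
s=manip.state();print(s['time'],s['tool_pos'],s['tool_rot'],s['contact_force'])
f=grab('wrist','w1.png');f=grab('scene','s1.png');a=cv2.imread('pics/s1.png')[120:320,220:350];cv2.imwrite('pics/za1.png',cv2.resize(a,None,fx=3,fy=3,interpolation=2))
```

```text
0.25 [ 0.23221275 -0.5799358   0.23071831] [-4.82225442e-04  9.81924952e-01  1.89270055e-01 -4.17230931e-05] [0.20592837 0.0715738  0.86749126]
```

View pics/w1.png

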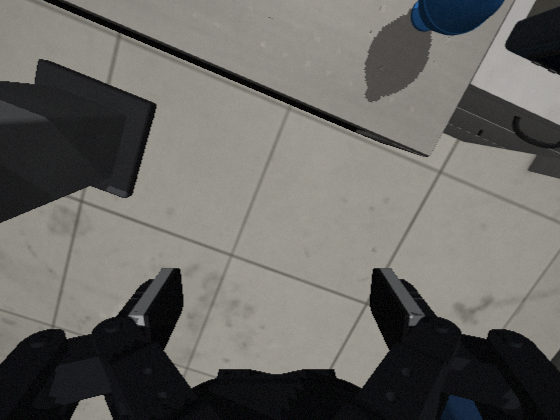

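View pics/za1.png

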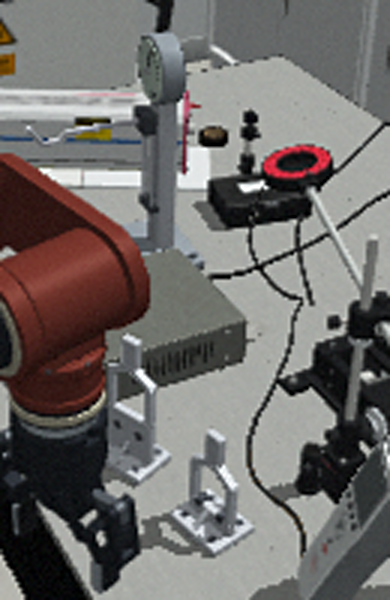

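The call was refused because every row needs all the keys, and the views haven't changed. I'll resend it with full rows.

>>> move_arm(
  rows=[
    {"tx": 0, "ty": 0, "tz": -0.045, "ax": 0, "ay": 0, "az": 0, "jaw": 0},
    {"tx": 0, "ty": 0, "tz": -0.045, "ax": 0, "ay": 0, "az": 0, "jaw": 0},
    {"tx": 0, "ty": 0, "tz": -0.045, "ax": 0, "ay": 0, "az": 0, "jaw": 0},
    {"tx": 0, "ty": 0, "tz": -0.045, "ax": 0, "ay": 0, "az": 0, "jaw": 0},
    {"tx": 0.036, "ty": -0.024, "tz": 0, "ax": 0, "ay": 0, "az": 0, "jaw": 0},
    {"tx": 0.036, "ty": -0.024, "tz": 0, "ax": 0, "ay": 0, "az": 0, "jaw": 0},
    {"tx": 0.036, "ty": -0.024, "tz": 0, "ax": 0, "ay": 0, "az": 0, "jaw": 0},
    {"tx": 0.036, "ty": -0.024, "tz": 0, "ax": 0, "ay": 0, "az": 0, "jaw": 0},
    {"tx": 0.036, "ty": -0.024, "tz": 0, "ax": 0, "ay": 0, "az": 0, "jaw": 0},
    {"tx": 0.036, "ty": -0.024, "tz": 0, "ax": 0, "ay": 0, "az": 0, "jaw": 0},
    {"tx": 0.036, "ty": -0.024, "tz": 0, "ax": 0, "ay": 0, "az": 0, "jaw": 0},
    {"tx": 0.036, "ty": -0.024, "tz": 0, "ax": 0, "ay": 0, "az": 0, "jaw": 0},
  ],
)

```text
time: 1.55
tool_pos: [0.4323, -0.2887, 0.4182]
tool_rot: [-0.001, 0.983, 0.184, 0.001]
contact_force: [0.3, -1.3, 0.3]
gripper_width: 1.003
```

Run:
```python
from h import *
s=manip.state();print(s['time'],s['tool_pos'],s['tool_rot'],s['contact_force'])
f=grab('wrist','w2.png')
```

```text
1.55 [ 0.43233318 -0.28872022  0.41820072] [-9.25959188e-04  9.82953390e-01  1.83847827e-01  1.32345802e-03] [ 0.25220388 -1.3319845   0.27074596]
```

View pics/w2.png

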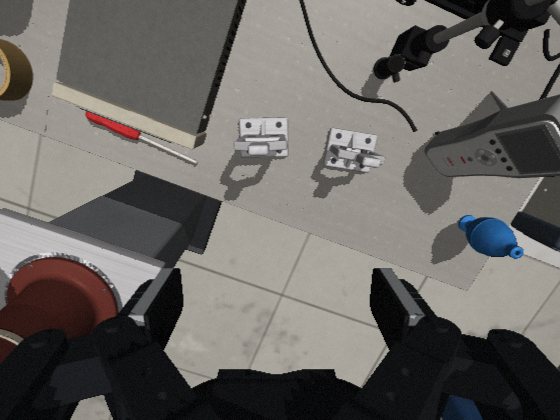

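The wrist view shows the tall bracket at about (262,138), with its lug top near (259,151). The short one is at (353,150).

Run:
```python
from h import *
a=cv2.imread('pics/w2.png')[100:200,215:395]
cv2.imwrite('pics/zw2.png',cv2.resize(a,None,fx=4,fy=4,interpolation=2))
f=manip.grab_frame('scene');cv2.imwrite('pics/za2.png',cv2.resize(cv2.cvtColor(f['color'],4)[200:320,220:350],None,fx=5,fy=5,interpolation=2))
```

```text
(no output)
```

View pics/zw2.png

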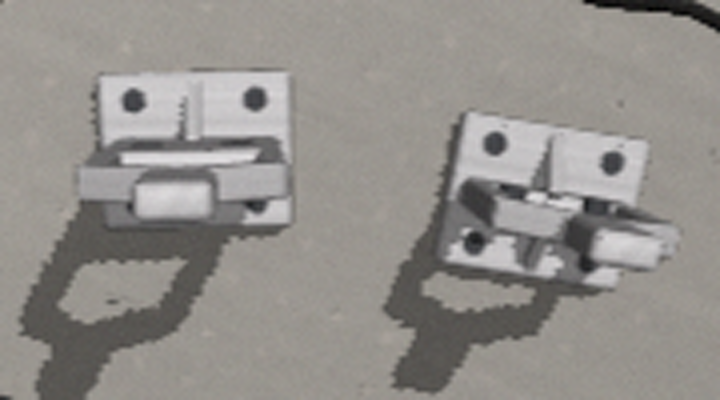

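View pics/za2.png

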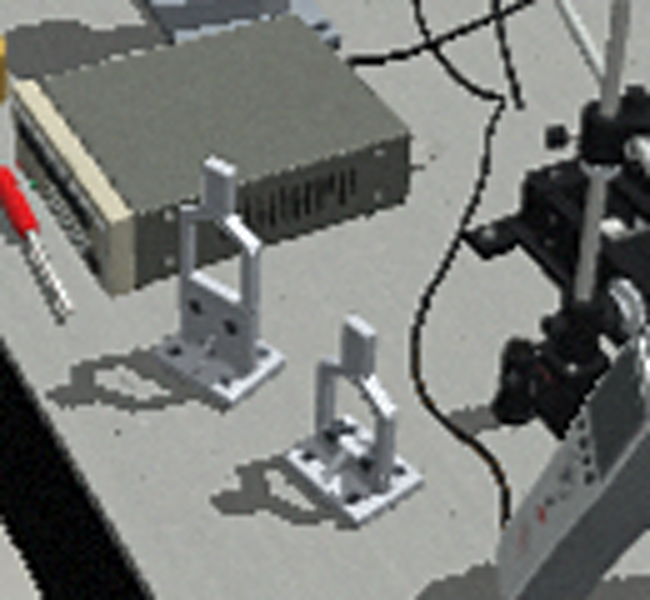

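Run:
```python
from h import *
f=manip.grab_frame('wrist');s=manip.grab_frame('scene')
W=lambda u,v:(u/4+215,v/4+100)
S=lambda u,v:(u/5+220,v/5+200)
c=[onz(f,*W(*p),.012) for p in [(99,73),(290,72),(292,224),(105,226)]]
for i in range(4): 
    e=c[(i+1)%4]-c[i];print(c[i][:2],np.linalg.norm(e),np.degrees(np.arctan2(e[1],e[0])))
print('foot ctr',np.mean(c,0))
print('lug',onz(f,*W(175,182),.185),[onz(f,*W(*p),.185) for p in [(135,196),(214,196)]], onz(f,*W(175,198),.185))
print('scene lug',onz(s,*S(220,163),.185),tri(s,S(220,163),f,W(175,198)))
print('foot scene',[onz(s,*S(*p),.012)[:2] for p in [(283,354),(232,401),(157,350)]])
print('eff', [proj(f,[.45,-.262,z]) for z in (.185,.15)])
q=manip.state();print(q['tool_pos'],q['tool_rot'])
```

```text
[ 0.46929938 -0.20683239] 0.07837496651860307 -68.06205518017767
[ 0.49858044 -0.27953215] 0.062089373991846615 -156.97466892462026
[ 0.4414376  -0.30381767] 0.07939885926257112 112.273682106181
[ 0.41134296 -0.23034324] 0.06254363904220167 22.08063649873899
foot ctr [ 0.45516509 -0.25513137  0.012     ]
lug [ 0.45980364 -0.25367143  0.185     ] [array([ 0.45179397, -0.24432743,  0.185     ]), array([ 0.46023253, -0.2655749 ,  0.185     ])] [ 0.4555312  -0.25528921  0.185     ]
scene lug [ 0.45477226 -0.25791873  0.185     ] (array([ 0.45559992, -0.25545652,  0.18314595]), np.float64(0.0007099210240563358))
foot scene [array([ 0.49515544, -0.28226664]), array([ 0.43925852, -0.30964144]), array([ 0.41359906, -0.2367123 ])]
eff [array([262.45623296, 156.10711319]), array([263.62980096, 152.33025357])]
[ 0.43194034 -0.28980786  0.41813531] [-8.79444900e-04  9.82744462e-01  1.84963859e-01  9.59222313e-04]
```

>>> move_arm(
  rows=[
    {"tx": 0.017, "ty": -0.012, "tz": 0, "ax": 0, "ay": 0, "az": -0.9, "jaw": 0},
    {"tx": 0.017, "ty": -0.012, "tz": 0, "ax": 0, "ay": 0, "az": 0, "jaw": 0},
    {"tx": 0, "ty": 0, "tz": 0.045, "ax": 0, "ay": 0, "az": 0, "jaw": 0},
    {"tx": 0, "ty": 0, "tz": 0.045, "ax": 0, "ay": 0, "az": 0, "jaw": 0},
    {"tx": 0, "ty": 0, "tz": 0.045, "ax": 0, "ay": 0, "az": 0, "jaw": 0},
    {"tx": 0, "ty": 0, "tz": 0.03, "ax": 0, "ay": 0, "az": 0, "jaw": 0},
    {"tx": 0, "ty": 0, "tz": 0, "ax": 0, "ay": 0, "az": 0, "jaw": 0},
  ],
)

```text
time: 2.45
tool_pos: [0.4514, -0.2646, 0.2496]
tool_rot: [0.002, 0.983, 0.185, 0.001]
contact_force: [-0.1, 0.0, -0.0]
gripper_width: 1.001
```

```bash
cat >> h.py <<'E'
from scipy.spatial.transform import Rotation as Ro
def where(tgt=None,yaw=None):
    s=manip.state();q=s['tool_rot'];R=Ro.from_quat([q[1],q[2],q[3],q[0]]).as_matrix()
    p=s['tool_pos'];print('t',round(s['time'],2),'p',p.round(4),'yaw',np.degrees(np.arctan2(R[1,0],R[0,0])).round(2),'z',R[:,2].round(4),'F',s['contact_force'].round(2),'M',s['ft_torque'].round(2),'w',round(s['gripper_width'],3))
    if tgt is not None: print('tool shift',(R.T@(np.array(tgt)-p)).round(4))
    return s,R
E
python3 - <<'E'
from h import *
where([.4554,-.2553,.150])
f=grab('wrist','w3.png')
d=manip.grab_frame('side')
B=lambda u,v:(u/3.5+160,v/3.5+160)
print('box base',[onz(d,*B(*p),0)[:2].round(3) for p in [(505,420),(240,372)]])
for h in (.06,.07,.08,.09): print(h,[onz(d,*B(*p),h)[:2].round(3) for p in [(505,345),(240,308),(300,205),(560,235)]])
print('tape',onz(d,*B(498,480),.048))
E
```

```text
t 2.45 p [ 0.4514 -0.2646  0.2496] yaw 21.33 z [ 0.0034 -0.0039 -1.    ] F [-0.11  0.01 -0.  ] M [ 0.01  0.02 -0.04] w 1.001
tool shift [ 0.007  -0.0076  0.0995]
box base [array([0.424, 0.023]), array([0.675, 0.022])]
0.06 [array([ 0.433, -0.005]), array([0.678, 0.005]), array([ 0.691, -0.189]), array([ 0.421, -0.205])]
0.07 [array([0.43 , 0.009]), array([0.672, 0.019]), array([ 0.685, -0.173]), array([ 0.418, -0.188])]
0.08 [array([0.427, 0.023]), array([0.666, 0.033]), array([ 0.678, -0.156]), array([ 0.416, -0.172])]
0.09 [array([0.424, 0.037]), array([0.66 , 0.047]), array([ 0.672, -0.14 ]), array([ 0.413, -0.155])]
tape [0.40153023 0.15662457 0.048     ]
```

View pics/w3.png

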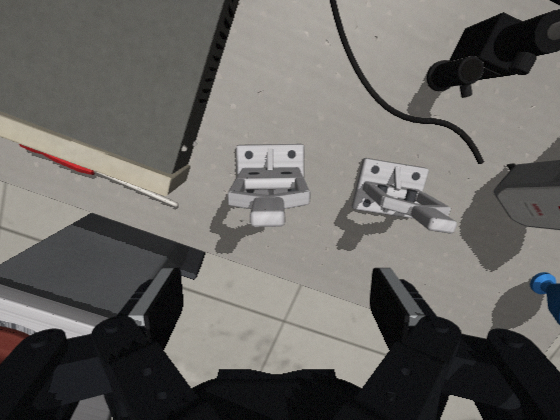

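The lug top is at about (267,213), centred between the jaws apart from the offset I still have to correct. The grey box is about 80 mm tall and well clear of the hook.

Run:
```python
from h import *
f=manip.grab_frame('wrist')
cv2.imwrite('pics/zw3.png',cv2.resize(cv2.cvtColor(f['color'],4)[130:250,200:330],None,fx=5,fy=5,interpolation=2))
for X in ([.4554,-.2553,.185],[.4554,-.2553,.15]): print((proj(f,X)-[200,130])*5)
a=np.radians(22.2);x=np.array([np.cos(a),np.sin(a),0]);y=np.array([-np.sin(a),np.cos(a),0])
print([((proj(f,np.array([.4554,-.2553,.185])+i*.006*x+j*.012*y)-[200,130])*5).round() for i in(-1,1) for j in (-1,1)])
```

```text
[313.46103857 425.18643806]
[319.6269779  357.60029164]
[array([400., 464.]), array([229., 467.]), array([399., 383.]), array([226., 385.])]
```

View pics/zw3.png

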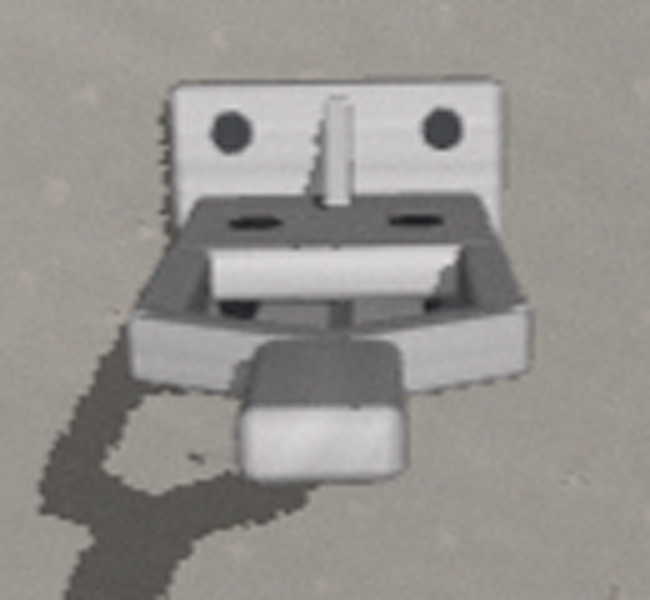

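>>> move_arm(
  rows=[
    {"tx": 0.006, "ty": -0.0065, "tz": 0, "ax": 0, "ay": 0, "az": -0.9, "jaw": 0},
    {"tx": 0, "ty": 0, "tz": 0, "ax": 0, "ay": 0, "az": 0, "jaw": 0},
    {"tx": 0, "ty": 0, "tz": 0.03, "ax": 0, "ay": 0, "az": 0, "jaw": 0},
    {"tx": 0, "ty": 0, "tz": 0.025, "ax": 0, "ay": 0, "az": 0, "jaw": 0},
    {"tx": 0, "ty": 0, "tz": 0, "ax": 0, "ay": 0, "az": 0, "jaw": 0},
  ],
)

```text
time: 3.1
tool_pos: [0.4642, -0.2621, 0.2142]
tool_rot: [0.015, 0.981, 0.194, 0.012]
contact_force: [0.0, -0.4, 0.3]
gripper_width: 0.996
```

Run:
```python
from h import *
where([.4554,-.2553,.150])
f=grab('wrist','w4.png')
```

```text
t 3.1 p [ 0.4642 -0.2621  0.2142] yaw 22.4 z [ 0.0301 -0.0244 -0.9992] F [ 0.04 -0.41  0.34] M [-0.05  0.02 -0.04] w 0.996
tool shift [-0.0067 -0.0118  0.0637]
```

View pics/w4.png

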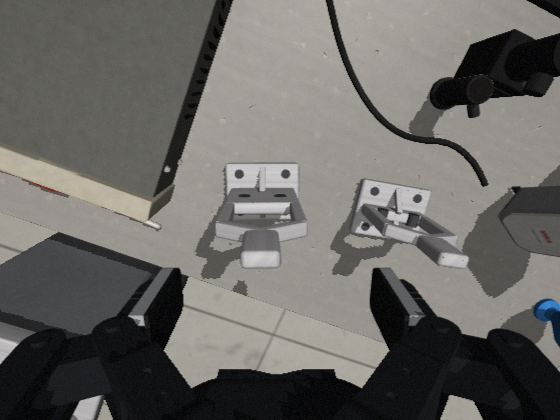

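```bash
cat >> h.py <<'E'
def need(tgt,yaw):
    s,R=where()
    a=np.radians(yaw);D=np.array([[np.cos(a),np.sin(a),0],[np.sin(a),-np.cos(a),0],[0,0,-1.]])
    print('shift',(R.T@(np.array(tgt)-s['tool_pos'])).round(4),'rot deg',np.degrees(Ro.from_matrix(R.T@D).as_rotvec()).round(2),'jv',s['joint_vel'].round(3))
E
python3 - <<'E'
from h import *
need([.4547,-.2562,.185],22.2)
E
```

```text
t 3.15 p [ 0.465  -0.2627  0.2163] yaw 22.4 z [ 0.0326 -0.0262 -0.9991] F [ 0.6  -0.34  0.66] M [-0.04  0.02  0.  ] w 1.0
shift [-0.0076 -0.011   0.0308] rot deg [ 2.1  -1.16  0.18] jv [-0.001 -0.016 -0.039 -0.003  0.005  0.002]
```

>>> move_arm(
  rows=[
    {"tx": -0.007, "ty": -0.011, "tz": 0.0, "ax": 2.1, "ay": -1.1, "az": 0.2, "jaw": 0},
    {"tx": 0, "ty": 0, "tz": 0, "ax": 0, "ay": 0, "az": 0, "jaw": 0},
  ],
)

```text
time: 3.35
tool_pos: [0.4557, -0.2559, 0.2203]
tool_rot: [0.002, 0.981, 0.193, 0.002]
contact_force: [-0.7, 0.3, 1.0]
gripper_width: 0.998
```

Run:
```python
from h import *
need([.4547,-.2562,.185],22.2)
f=manip.grab_frame('wrist')
cv2.imwrite('pics/zw5.png',cv2.resize(cv2.cvtColor(f['color'],4)[140:300,180:340],None,fx=4,fy=4,interpolation=2))
print((proj(f,[.4554,-.2553,.185])-[180,140])*4)
need([.4547,-.2562,.185],22.2)
```

```text
t 3.35 p [ 0.4557 -0.2559  0.2203] yaw 22.22 z [ 0.0047 -0.0026 -1.    ] F [-0.67  0.34  0.97] M [-0.03 -0.03  0.03] w 0.998
shift [-0.0012 -0.0002  0.0353] rot deg [ 0.24 -0.19  0.02] jv [ 0.004 -0.01  -0.036  0.    -0.024 -0.001]
[382.27010132 406.91711227]
t 3.4 p [ 0.4563 -0.2563  0.2209] yaw 22.22 z [ 0.0066 -0.004  -1.    ] F [ 0.5  -0.09  0.1 ] M [ 0.02  0.01 -0.03] w 1.003
shift [-0.0016 -0.0009  0.0359] rot deg [ 0.35 -0.26  0.02] jv [-0.001 -0.    -0.001  0.    -0.015 -0.   ]
```

View pics/zw5.png

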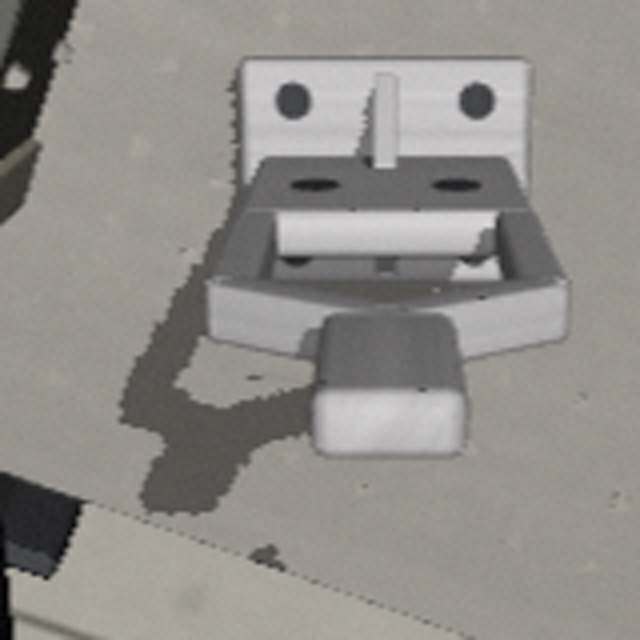

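Run:
```python
from h import *
f=manip.grab_frame('wrist')
X=onz(f,180+390/4,140+423/4,.185);print(X)
need([(X[0]+.4554)/2,(X[1]-.2553)/2,.150],22.2)
```

```text
[ 0.45382393 -0.2579466   0.185     ]
t 3.45 p [ 0.4563 -0.2563  0.2206] yaw 22.22 z [ 0.0065 -0.0039 -1.    ] F [ 0.4  -0.03  0.88] M [-0.   -0.01  0.04] w 1.001
shift [-0.002  -0.0008  0.0706] rot deg [ 0.35 -0.26  0.02] jv [-0.001  0.006  0.011 -0.001 -0.001 -0.   ]
```

>>> move_arm(
  rows=[
    {"tx": -0.002, "ty": -0.001, "tz": 0.02, "ax": 0.3, "ay": -0.3, "az": 0, "jaw": 0},
    {"tx": 0, "ty": 0, "tz": 0.02, "ax": 0, "ay": 0, "az": 0, "jaw": 0},
    {"tx": 0, "ty": 0, "tz": 0.015, "ax": 0, "ay": 0, "az": 0, "jaw": 0},
    {"tx": 0, "ty": 0, "tz": 0.01, "ax": 0, "ay": 0, "az": 0, "jaw": 0},
    {"tx": 0, "ty": 0, "tz": 0, "ax": 0, "ay": 0, "az": 0, "jaw": 0},
  ],
)

```text
time: 3.95
tool_pos: [0.455, -0.2571, 0.1523]
tool_rot: [0.002, 0.981, 0.193, 0.001]
contact_force: [-0.2, -0.3, -0.3]
gripper_width: 0.999
```

Run:
```python
from h import *
need([.4546,-.2566,.150],22.2)
```

```text
t 3.95 p [ 0.455  -0.2571  0.1523] yaw 22.24 z [ 0.0023 -0.0038 -1.    ] F [-0.17 -0.3  -0.33] M [-0.02  0.   -0.02] w 0.999
shift [-0.0002 -0.0007  0.0023] rot deg [ 0.25 -0.04  0.04] jv [ 0.    -0.    -0.007 -0.001 -0.003  0.001]
```

>>> move_arm(
  rows=[
    {"tx": 0, "ty": -0.0005, "tz": 0.001, "ax": 0.2, "ay": 0, "az": 0, "jaw": 255},
    {"tx": 0, "ty": 0, "tz": 0, "ax": 0, "ay": 0, "az": 0, "jaw": 255},
    {"tx": 0, "ty": 0, "tz": 0, "ax": 0, "ay": 0, "az": 0, "jaw": 255},
    {"tx": 0, "ty": 0, "tz": 0, "ax": 0, "ay": 0, "az": 0, "jaw": 255},
    {"tx": 0, "ty": 0, "tz": 0, "ax": 0, "ay": 0, "az": 0, "jaw": 255},
    {"tx": 0, "ty": 0, "tz": 0, "ax": 0, "ay": 0, "az": 0, "jaw": 255},
    {"tx": 0, "ty": 0, "tz": 0, "ax": 0, "ay": 0, "az": 0, "jaw": 255},
    {"tx": 0, "ty": 0, "tz": 0, "ax": 0, "ay": 0, "az": 0, "jaw": 255},
  ],
)

```text
time: 4.75
tool_pos: [0.4556, -0.2572, 0.1526]
tool_rot: [0.001, 0.981, 0.193, 0.001]
contact_force: [1.0, 0.6, -0.7]
gripper_width: 0.272
```

Run:
```python
from h import *
need([.4546,-.2566,.350],22.2)
f=grab('wrist','w6.png')
```

```text
t 4.75 p [ 0.4556 -0.2572  0.1526] yaw 22.24 z [ 0.0031 -0.0018 -1.    ] F [ 1.02  0.65 -0.65] M [0.08 0.05 0.  ] w 0.272
shift [-0.0003 -0.0004 -0.1974] rot deg [ 0.16 -0.12  0.04] jv [ 0.002  0.002  0.001 -0.    -0.001 -0.002]
```

View pics/w6.png

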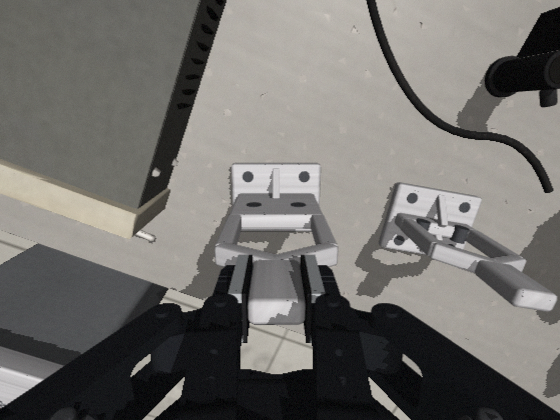

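The lug is gripped at an opening of 23 mm, with the lug at (275,290) between the pads. I'll lift it now.

>>> move_arm(
  rows=[
    {"tx": 0, "ty": 0, "tz": -0.015, "ax": 0, "ay": 0, "az": 0, "jaw": 255},
    {"tx": 0, "ty": 0, "tz": -0.025, "ax": 0, "ay": 0, "az": 0, "jaw": 255},
    {"tx": 0, "ty": 0, "tz": -0.035, "ax": 0, "ay": 0, "az": 0, "jaw": 255},
    {"tx": 0, "ty": 0, "tz": -0.035, "ax": 0, "ay": 0, "az": 0, "jaw": 255},
    {"tx": 0, "ty": 0, "tz": -0.035, "ax": 0, "ay": 0, "az": 0, "jaw": 255},
    {"tx": 0, "ty": 0, "tz": -0.03, "ax": 0, "ay": 0, "az": 0, "jaw": 255},
    {"tx": 0, "ty": 0, "tz": -0.015, "ax": 0, "ay": 0, "az": 0, "jaw": 255},
    {"tx": 0, "ty": 0, "tz": 0, "ax": 0, "ay": 0, "az": 0, "jaw": 255},
  ],
)

```text
time: 5.6
tool_pos: [0.4522, -0.2548, 0.3479]
tool_rot: [-0.003, 0.981, 0.193, -0.003]
contact_force: [0.4, -0.1, -4.8]
gripper_width: 0.269
```

Run:
```python
from h import *
need([.4546,-.2566,.350],22.2)
f=grab('scene','s7.png')
cv2.imwrite('pics/zs7.png',cv2.resize(cv2.cvtColor(f['color'],4)[150:320,200:350],None,fx=3.5,fy=3.5,interpolation=2))
need([.44,.189,.350],-6)
```

```text
t 5.6 p [ 0.4522 -0.2548  0.3479] yaw 22.24 z [-0.0063  0.0048 -1.    ] F [ 0.38 -0.06 -4.81] M [-0.09  0.04 -0.01] w 0.269
shift [ 0.0015  0.0025 -0.0021] rot deg [-0.39  0.23  0.04] jv [-0.    -0.     0.02  -0.002 -0.001  0.   ]
t 5.65 p [ 0.4519 -0.2546  0.3465] yaw 22.25 z [-0.0079  0.006  -1.    ] F [ 0.38  0.18 -4.04] M [ 0.02 -0.02 -0.03] w 0.269
shift [ 0.1569 -0.4151 -0.0007] rot deg [-0.41  0.4  28.24] jv [-0.001  0.018  0.049  0.003 -0.009 -0.001]
```

View pics/zs7.png

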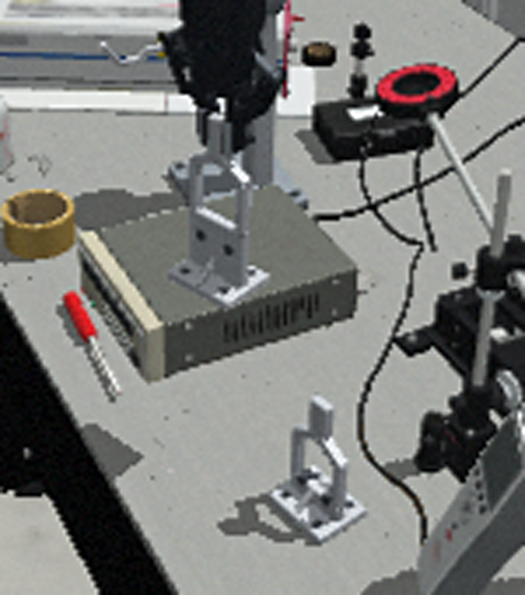

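>>> move_arm(
  rows=[
    {"tx": 0, "ty": 0, "tz": 0, "ax": -0.4, "ay": 0.4, "az": 5, "jaw": 255},
    {"tx": 0, "ty": 0, "tz": 0, "ax": 0, "ay": 0, "az": 7, "jaw": 255},
    {"tx": 0, "ty": 0, "tz": 0, "ax": 0, "ay": 0, "az": 7, "jaw": 255},
    {"tx": 0, "ty": 0, "tz": 0, "ax": 0, "ay": 0, "az": 6, "jaw": 255},
    {"tx": 0, "ty": 0, "tz": 0, "ax": 0, "ay": 0, "az": 3, "jaw": 255},
    {"tx": -0.003, "ty": -0.02, "tz": 0, "ax": 0, "ay": 0, "az": 0, "jaw": 255},
    {"tx": -0.005, "ty": -0.035, "tz": 0, "ax": 0, "ay": 0, "az": 0, "jaw": 255},
    {"tx": -0.005, "ty": -0.035, "tz": 0, "ax": 0, "ay": 0, "az": 0, "jaw": 255},
    {"tx": -0.005, "ty": -0.035, "tz": 0, "ax": 0, "ay": 0, "az": 0, "jaw": 255},
    {"tx": -0.005, "ty": -0.035, "tz": 0, "ax": 0, "ay": 0, "az": 0, "jaw": 255},
    {"tx": -0.003, "ty": -0.02, "tz": 0, "ax": 0, "ay": 0, "az": 0, "jaw": 255},
  ],
)

```text
time: 6.75
tool_pos: [0.439, -0.0643, 0.3169]
tool_rot: [-0.013, 0.998, -0.064, -0.022]
contact_force: [-0.2, -0.5, -3.6]
gripper_width: 0.268
```

Run:
```python
from h import *
need([.44,.189,.350],-6)
```

```text
t 6.75 p [ 0.439  -0.0643  0.3169] yaw -7.36 z [-0.042   0.028  -0.9987] F [-0.21 -0.47 -3.58] M [-0.05 -0.08  0.  ] w 0.268
shift [-0.0329 -0.252  -0.026 ] rot deg [-1.31  2.58 -1.39] jv [ 0.422 -0.097  0.113 -0.005  0.012  0.429]
```

>>> move_arm(
  rows=[
    {"tx": -0.005, "ty": -0.03, "tz": -0.015, "ax": -0.7, "ay": 1.3, "az": -0.7, "jaw": 255},
    {"tx": -0.005, "ty": -0.03, "tz": -0.015, "ax": -0.7, "ay": 1.3, "az": -0.7, "jaw": 255},
    {"tx": -0.005, "ty": -0.03, "tz": -0.003, "ax": 0, "ay": 0, "az": 0, "jaw": 255},
    {"tx": -0.004, "ty": -0.025, "tz": -0.003, "ax": 0, "ay": 0, "az": 0, "jaw": 255},
    {"tx": -0.003, "ty": -0.015, "tz": 0, "ax": 0, "ay": 0, "az": 0, "jaw": 255},
    {"tx": 0, "ty": 0, "tz": 0, "ax": 0, "ay": 0, "az": 0, "jaw": 255},
  ],
)

```text
time: 7.35
tool_pos: [0.4262, 0.075, 0.3378]
tool_rot: [-0.0, 0.999, -0.05, -0.012]
contact_force: [0.2, -0.4, -4.9]
gripper_width: 0.267
```

Run:
```python
from h import *
need([.44,.189,.350],-6)
```

```text
t 7.35 p [0.4262 0.075  0.3378] yaw -5.7 z [-0.0247  0.0018 -0.9997] F [ 0.23 -0.42 -4.93] M [-0.09 -0.06  0.04] w 0.267
shift [ 0.0021 -0.1147 -0.0123] rot deg [0.04 1.42 0.3 ] jv [-0.004  0.006  0.027 -0.031 -0.009 -0.005]
```

>>> move_arm(
  rows=[
    {"tx": 0, "ty": -0.02, "tz": -0.008, "ax": 0, "ay": 0.7, "az": 0.2, "jaw": 255},
    {"tx": 0, "ty": -0.03, "tz": -0.008, "ax": 0, "ay": 0.7, "az": 0, "jaw": 255},
    {"tx": 0, "ty": -0.03, "tz": -0.002, "ax": 0, "ay": 0.2, "az": 0, "jaw": 255},
    {"tx": 0, "ty": -0.02, "tz": -0.002, "ax": 0, "ay": 0, "az": 0, "jaw": 255},
    {"tx": 0, "ty": 0, "tz": 0, "ax": 0, "ay": 0, "az": 0, "jaw": 255},
  ],
)

```text
time: 7.85
tool_pos: [0.435, 0.1743, 0.3462]
tool_rot: [0.004, 0.999, -0.054, -0.006]
contact_force: [0.1, -0.4, -3.8]
gripper_width: 0.27
```

Run:
```python
from h import *
need([.44,.189,.350],-6)
f=grab('side','d8.png')
cv2.imwrite('pics/zd8.png',cv2.resize(cv2.cvtColor(f['color'],4)[140:320,160:345],None,fx=4,fy=4,interpolation=2)[:600*1+120][:, :740])
f=grab('wrist','w8.png');f=grab('scene','s8.png')
need([.44,.189,.350],-6)
```

```text
t 7.85 p [0.435  0.1743 0.3462] yaw -6.15 z [-0.0129 -0.0071 -0.9999] F [ 0.07 -0.43 -3.75] M [ 0.01 -0.   -0.01] w 0.27
shift [ 0.0034 -0.0152 -0.0039] rot deg [ 0.48  0.69 -0.15] jv [-0.022  0.004  0.037 -0.041  0.011 -0.011]
t 8.0 p [0.4349 0.1723 0.3464] yaw -6.32 z [-0.0128 -0.0082 -0.9999] F [ 0.07 -0.31 -4.2 ] M [-0.01  0.02  0.  ] w 0.267
shift [ 0.0031 -0.0171 -0.0038] rot deg [ 0.54  0.68 -0.32] jv [-0.011 -0.012 -0.008  0.003 -0.     0.003]
```

View pics/d8.png

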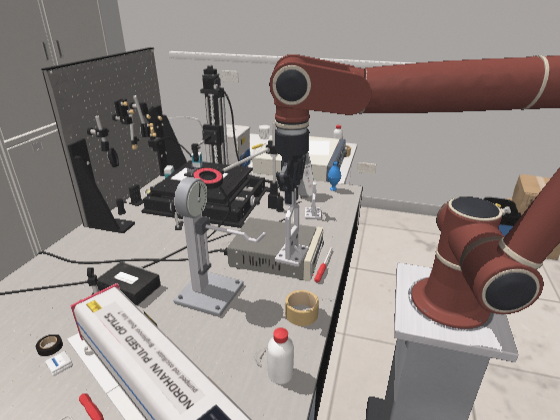

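View pics/w8.png

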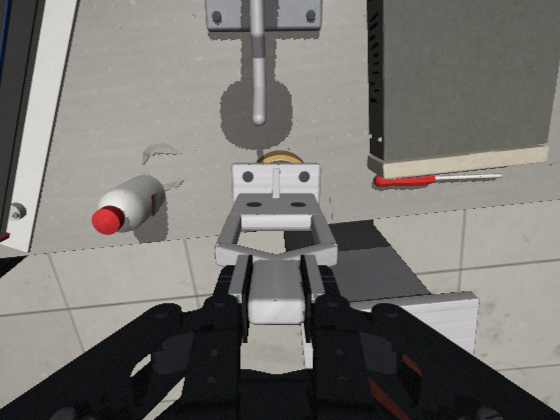

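View pics/s8.png

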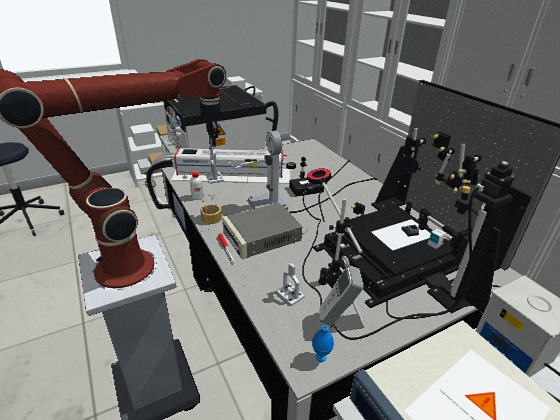

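The wrist view shows the hook bar from (257,0) to its tip at (259,120). The bracket's midline is at x≈276, so I need about 15 mm more toward +y. I'll measure the hook from here.

Run:
```python
from h import *
f=manip.grab_frame('wrist')
a=cv2.cvtColor(f['color'],4)
cv2.imwrite('pics/zw8.png',cv2.resize(a[0:140,200:330],None,fx=4.2,fy=4.2,interpolation=2))
d=manip.grab_frame('side')
cv2.imwrite('pics/zd8.png',cv2.resize(cv2.cvtColor(d['color'],4)[200:290,190:330],None,fx=5.5,fy=5.5,interpolation=2))
```

```text
(no output)
```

View pics/zw8.png

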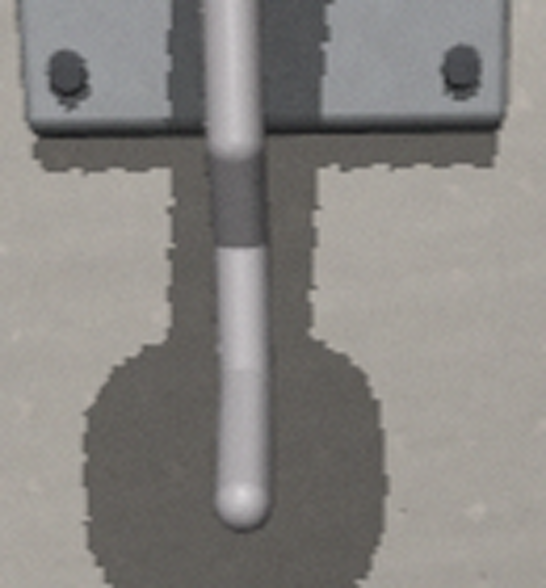

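View pics/zd8.png

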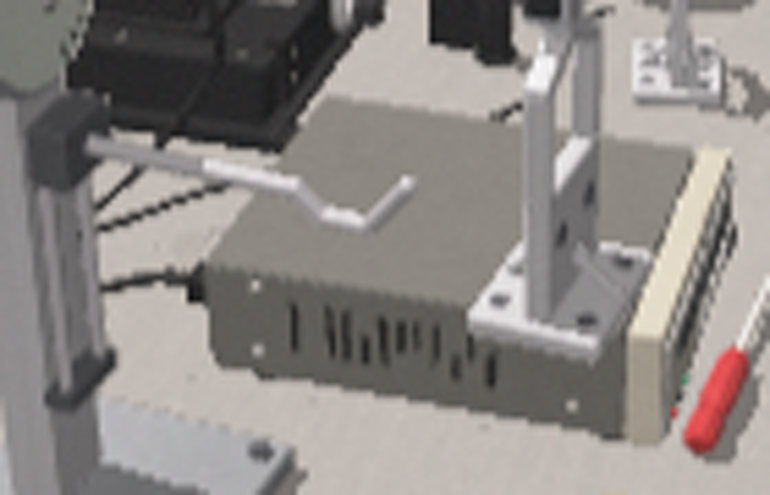

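Run:
```python
from h import *
f=manip.grab_frame('wrist');d=manip.grab_frame('side')
W=lambda u,v:(u/4.2+200,v/4.2)
D=lambda u,v:(u/5.5+190,v/5.5+200)
a=onz(f,*W(242,248),.227);b=onz(f,*W(242,368),.227);print('seat back/front',a,b,np.linalg.norm(a-b))
t=onz(f,*W(243,497),.251);m=onz(f,*W(234,80),.239);print('tip',t,'arm',m)
e=m-t;print('axis deg',np.degrees(np.arctan2(e[1],e[0])))
print('basefront',[onz(f,*W(*p),.016)[:2] for p in [(32,128),(502,124)]])
print('side tip',onz(d,*D(410,180),.253),'tri',tri(f,W(243,505),d,D(412,182)))
print('side seat mid',onz(d,*D(346,218),.227),'tri',tri(f,W(242,308),d,D(344,220)))
# where is the bracket eye in tool frame? side view foot etc
need([.44,.189,.35],-6)
```

```text
seat back/front [0.54576153 0.17320231 0.227     ] [0.52598435 0.17574203 0.227     ] 0.019939583044414275
tip [0.50435334 0.17722939 0.251     ] arm [0.569288  0.1709403 0.239    ]
axis deg -5.531998177556384
basefront [array([0.61334233, 0.24019882]), array([0.59860139, 0.09460659])]
side tip [0.49911539 0.18193472 0.253     ] tri (array([0.50144779, 0.17701301, 0.24853027]), np.float64(0.0031803087393562353))
side seat mid [0.53043628 0.18195202 0.227     ] tri (array([0.53546449, 0.17435247, 0.22041327]), np.float64(0.0023300485665590414))
t 8.2 p [0.4353 0.1724 0.348 ] yaw -6.36 z [-0.0102 -0.0069 -0.9999] F [-0.68  0.16 -4.33] M [ 0.09 -0.07 -0.02] w 0.271
shift [ 0.0028 -0.017  -0.0022] rot deg [ 0.46  0.54 -0.36] jv [ 0.004 -0.002 -0.005  0.003 -0.002  0.   ]
```

>>> move_arm(
  rows=[
    {"tx": 0.003, "ty": -0.015, "tz": 0, "ax": 0.5, "ay": 0.5, "az": -0.4, "jaw": 255},
    {"tx": 0, "ty": 0, "tz": 0.02, "ax": 0, "ay": 0, "az": 0, "jaw": 255},
    {"tx": 0, "ty": 0, "tz": 0.02, "ax": 0, "ay": 0, "az": 0, "jaw": 255},
    {"tx": 0, "ty": 0, "tz": 0.015, "ax": 0, "ay": 0, "az": 0, "jaw": 255},
    {"tx": 0, "ty": 0, "tz": 0, "ax": 0, "ay": 0, "az": 0, "jaw": 255},
  ],
)

```text
time: 8.7
tool_pos: [0.4419, 0.1883, 0.2926]
tool_rot: [-0.002, 0.999, -0.053, 0.003]
contact_force: [0.0, 0.4, -4.6]
gripper_width: 0.272
```

Run:
```python
from h import *
need([.44,.1875,.281],-5.8)
```

```text
t 8.7 p [0.4419 0.1883 0.2926] yaw -6.08 z [ 0.0052  0.0043 -1.    ] F [ 0.03  0.37 -4.62] M [-0.03 -0.07 -0.01] w 0.272
shift [-0.0018  0.001   0.0116] rot deg [-0.28 -0.27 -0.28] jv [ 0.003 -0.005 -0.032  0.002 -0.002  0.003]
```

>>> move_arm(
  rows=[
    {"tx": 0, "ty": 0.001, "tz": 0.011, "ax": -0.3, "ay": -0.3, "az": -0.3, "jaw": 255},
    {"tx": 0, "ty": 0, "tz": 0, "ax": 0, "ay": 0, "az": 0, "jaw": 255},
  ],
)

```text
time: 8.9
tool_pos: [0.4421, 0.1875, 0.2815]
tool_rot: [0.0, 0.999, -0.05, -0.0]
contact_force: [0.0, -0.2, -4.7]
gripper_width: 0.266
```

Run:
```python
from h import *
d=manip.grab_frame('side')
cv2.imwrite('pics/zd9.png',cv2.resize(cv2.cvtColor(d['color'],4)[180:290,190:330],None,fx=5,fy=5,interpolation=2))
w=grab('wrist','w9.png')
need([.44,.1875,.281],-5.8)
```

```text
t 9.0 p [0.4431 0.1878 0.284 ] yaw -5.75 z [ 4.2e-03  9.0e-04 -1.0e+00] F [ 1.05  0.45 -4.17] M [ 0.02 -0.04 -0.01] w 0.268
shift [-0.0031  0.0006  0.0029] rot deg [-0.08 -0.23  0.05] jv [-0.001 -0.006 -0.015  0.001  0.003 -0.   ]
```

View pics/zd9.png

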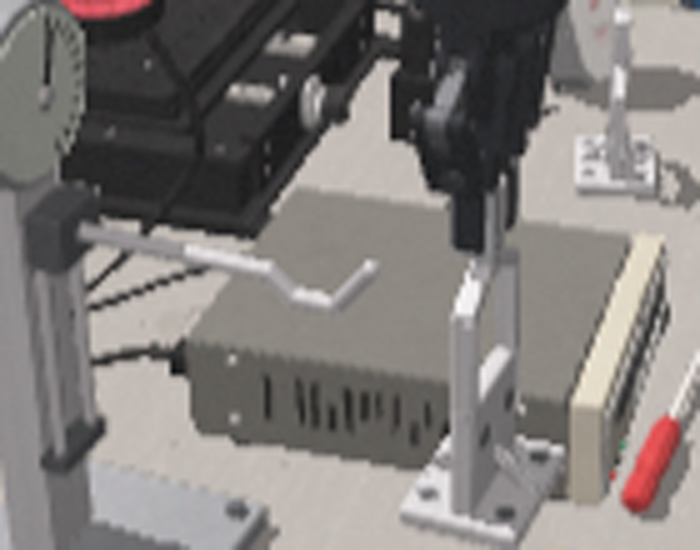

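View pics/w9.png

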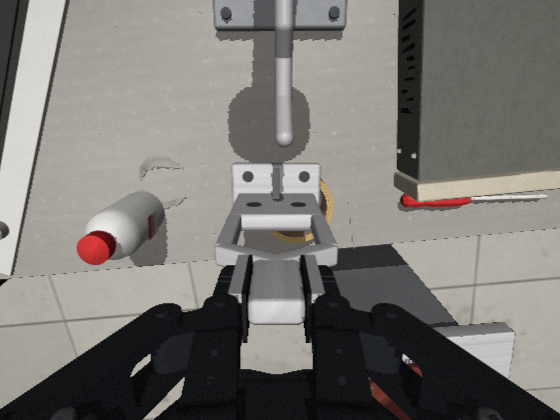

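The wrist view shows the hook bar at x≈284 and the bracket's midline at 276, so the hook is about 4 mm toward tool +y. I'll make that small correction and advance halfway.

>>> move_arm(
  rows=[
    {"tx": 0.01, "ty": 0.003, "tz": 0.002, "ax": 0, "ay": -0.2, "az": 0, "jaw": 255},
    {"tx": 0.015, "ty": 0, "tz": 0, "ax": 0, "ay": 0, "az": 0, "jaw": 255},
    {"tx": 0.01, "ty": 0, "tz": 0, "ax": 0, "ay": 0, "az": 0, "jaw": 255},
    {"tx": 0, "ty": 0, "tz": 0, "ax": 0, "ay": 0, "az": 0, "jaw": 255},
  ],
)

```text
time: 9.4
tool_pos: [0.4817, 0.1807, 0.2851]
tool_rot: [-0.001, 0.999, -0.05, 0.003]
contact_force: [-0.3, -0.6, -4.0]
gripper_width: 0.27
```

Run:
```python
from h import *
d=manip.grab_frame('side')
cv2.imwrite('pics/zd10.png',cv2.resize(cv2.cvtColor(d['color'],4)[180:290,190:330],None,fx=5,fy=5,interpolation=2))
need([.534,.1755,.281],-5.8)
```

```text
t 9.45 p [0.4813 0.1808 0.2851] yaw -5.75 z [ 0.0064  0.0023 -1.    ] F [-0.6   0.21 -4.01] M [-0.02  0.01 -0.07] w 0.268
shift [ 0.0529 -0.      0.0044] rot deg [-0.17 -0.35  0.05] jv [ 0.01  -0.02   0.023  0.002  0.013  0.003]
```

View pics/zd10.png

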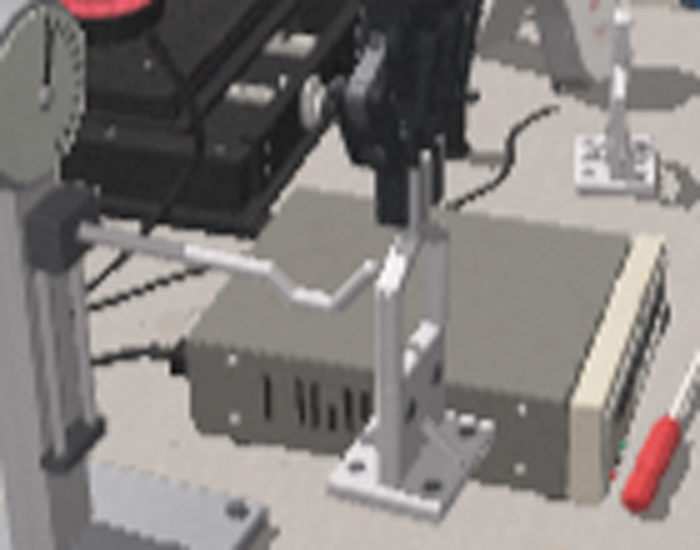

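>>> move_arm(
  rows=[
    {"tx": 0.008, "ty": 0, "tz": 0.003, "ax": -0.2, "ay": -0.3, "az": 0, "jaw": 255},
    {"tx": 0.01, "ty": 0, "tz": 0.001, "ax": 0, "ay": 0, "az": 0, "jaw": 255},
    {"tx": 0.008, "ty": 0, "tz": 0, "ax": 0, "ay": 0, "az": 0, "jaw": 255},
    {"tx": 0, "ty": 0, "tz": 0, "ax": 0, "ay": 0, "az": 0, "jaw": 255},
  ],
)

```text
time: 9.85
tool_pos: [0.5091, 0.178, 0.2808]
tool_rot: [0.0, 0.999, -0.05, 0.0]
contact_force: [0.0, 0.5, -5.2]
gripper_width: 0.269
```

Run:
```python
from h import *
d=manip.grab_frame('side')
cv2.imwrite('pics/zd11.png',cv2.resize(cv2.cvtColor(d['color'],4)[180:290,190:330],None,fx=5,fy=5,interpolation=2))
need([.534,.1755,.281],-5.8)
```

```text
t 9.9 p [0.5087 0.1781 0.2808] yaw -5.73 z [-1.e-04 -8.e-04 -1.e+00] F [ 0.57  0.04 -4.96] M [0.07 0.03 0.02] w 0.273
shift [ 0.0255  0.     -0.0002] rot deg [0.05 0.   0.07] jv [ 0.005 -0.016  0.014  0.003  0.009  0.   ]
```

View pics/zd11.png

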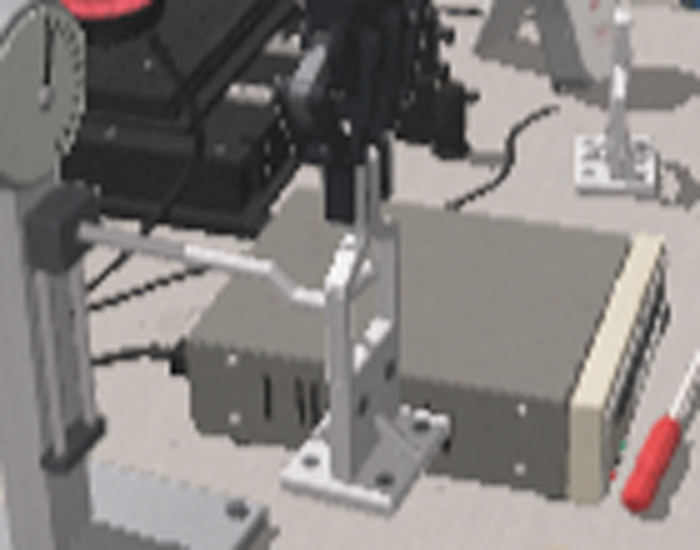

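The hook tip is now inside the window, at about (370,268) in the zoom, and the side forces are near zero. I'll carry on to the seat.

>>> move_arm(
  rows=[
    {"tx": 0.008, "ty": 0, "tz": 0, "ax": 0, "ay": 0, "az": 0, "jaw": 255},
    {"tx": 0.008, "ty": 0, "tz": 0, "ax": 0, "ay": 0, "az": 0, "jaw": 255},
    {"tx": 0.006, "ty": 0, "tz": 0, "ax": 0, "ay": 0, "az": 0, "jaw": 255},
    {"tx": 0, "ty": 0, "tz": 0, "ax": 0, "ay": 0, "az": 0, "jaw": 255},
  ],
)

```text
time: 10.3
tool_pos: [0.5323, 0.1758, 0.2808]
tool_rot: [0.0, 0.999, -0.05, 0.0]
contact_force: [0.4, 0.1, -4.4]
gripper_width: 0.269
```

Run:
```python
from h import *
d=manip.grab_frame('side')
cv2.imwrite('pics/zd12.png',cv2.resize(cv2.cvtColor(d['color'],4)[180:290,190:330],None,fx=5,fy=5,interpolation=2))
w=grab('wrist','w12.png')
need([.534,.1755,.281],-5.8)
```

```text
t 10.4 p [0.5316 0.1759 0.2808] yaw -5.69 z [-6.e-04 -7.e-04 -1.e+00] F [ 0.68  0.06 -4.93] M [ 0.01 -0.03  0.03] w 0.266
shift [ 0.0024  0.0002 -0.0002] rot deg [0.04 0.03 0.11] jv [ 0.003 -0.01   0.008  0.001 -0.     0.001]
```

View pics/zd12.png

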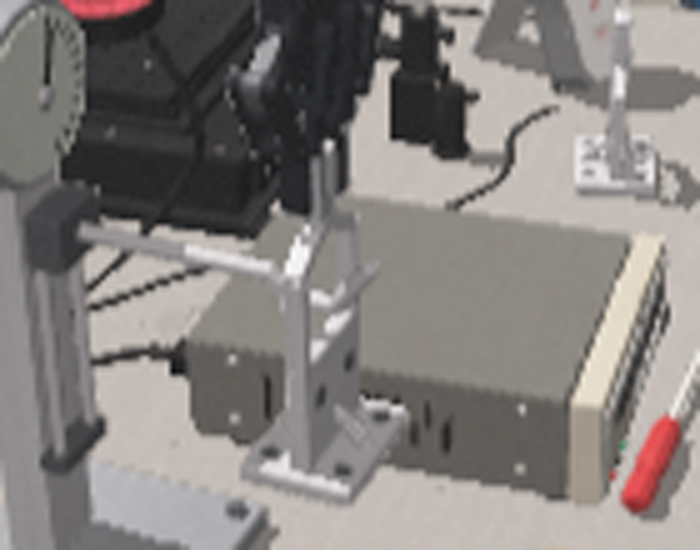

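View pics/w12.png

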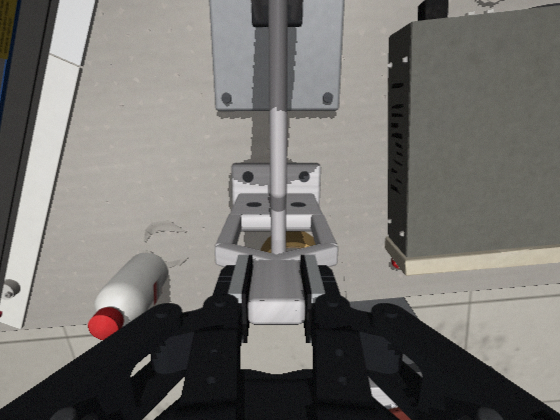

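Run:
```python
from h import *
d=manip.grab_frame('side');w=manip.grab_frame('wrist')
Z=lambda X:((proj(d,X)-[190,180])*5).round(1)
c=np.array([.5316,.1759]);ex=np.array([.9951,-.0993]);ey=np.array([.0993,.9951])
u=.2808-.1526
for n,x,y,z in [('lugtop',0,0,.185),('foot-+',-.032,.04,.012),('foot++',.032,.04,.012),('foot--',-.032,-.04,.012),('foot+-',.032,-.04,.012),('eye',0,0,.139)]:
    print(n,Z([*(c+x*ex+y*ey),u+z]))
for n,s in [('side',[.530,.182]),('wrist',[.536,.1745]),('mid',[.533,.177])]:
    s=np.array(s);print(n,'seat',Z([*s,.227]),'back',Z([*(s+.012*ex),.227]),'front',Z([*(s-.012*ex),.227]),'tip',Z([*(s-.032*ex),.253]))
cv2.imwrite('pics/zd13.png',cv2.resize(cv2.cvtColor(d['color'],4)[200:285,225:280],None,fx=9,fy=9,interpolation=2)[:,:])
W=lambda X:proj(w,X).round(1)
for n,s in [('side',[.530,.182]),('wrist',[.536,.1745])]:
    s=np.array(s);print(n,'bend back',W([*(s+.012*ex),.227]),'uptop',W([*(s+.03*ex),.239]))
need([.534,.1755,.281],-5.8)
```

```text
lugtop [311.8 143.1]
foot-+ [344.8 487.3]
foot++ [232.2 458.8]
foot-- [404.9 401.8]
foot+- [298.  376.5]
eye [314.2 223.9]
side seat [315.3 298.4] back [293.9 293.6] front [336.9 303.1] tip [372.6 267.2]
wrist seat [309. 289.] back [287.8 284.3] front [330.4 293.7] tip [365.7 257.9]
mid seat [313.  292.4] back [291.7 287.7] front [334.4 297.1] tip [369.9 261.3]
side bend back [267.6 215.5] uptop [266.9 193.1]
wrist bend back [278.3 205.5] uptop [278.5 182.1]
t 10.5 p [0.5313 0.176  0.2808] yaw -5.68 z [-4.e-04 -6.e-04 -1.e+00] F [-1.14 -0.12 -4.21] M [-0.06  0.02 -0.01] w 0.27
shift [ 0.0027  0.0003 -0.0002] rot deg [0.04 0.02 0.12] jv [ 0.001 -0.003  0.002  0.    -0.002 -0.001]
```

View pics/zd13.png

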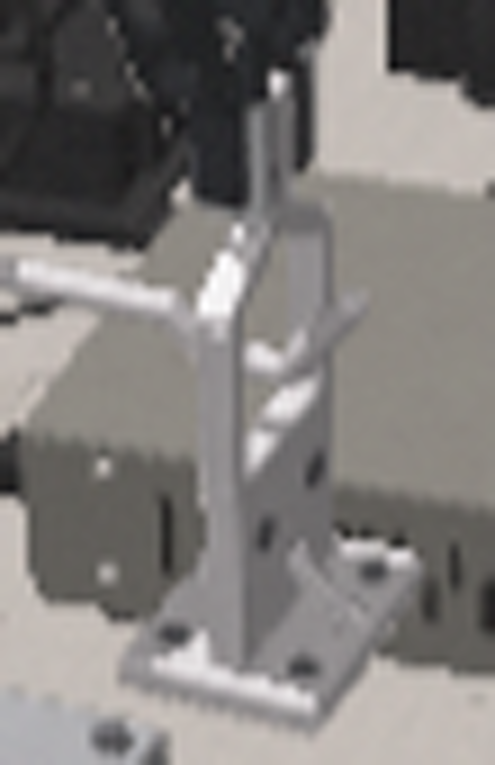

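>>> move_arm(
  rows=[
    {"tx": 0.005, "ty": 0, "tz": 0, "ax": 0, "ay": 0, "az": 0, "jaw": 255},
    {"tx": 0, "ty": 0, "tz": 0.01, "ax": 0, "ay": 0, "az": 0, "jaw": 255},
    {"tx": 0, "ty": 0, "tz": 0.01, "ax": 0, "ay": 0, "az": 0, "jaw": 255},
    {"tx": 0, "ty": 0, "tz": 0.008, "ax": 0, "ay": 0, "az": 0, "jaw": 255},
    {"tx": 0, "ty": 0, "tz": 0, "ax": 0, "ay": 0, "az": 0, "jaw": 255},
  ],
)

```text
time: 11.0
tool_pos: [0.5358, 0.1755, 0.2496]
tool_rot: [0.0, 0.999, -0.049, -0.001]
contact_force: [0.7, 0.2, -5.1]
gripper_width: 0.271
```

Run:
```python
from h import *
d=manip.grab_frame('side')
cv2.imwrite('pics/zd14.png',cv2.resize(cv2.cvtColor(d['color'],4)[180:290,190:330],None,fx=5,fy=5,interpolation=2))
need([.536,.175,.241],-5.8)
```

```text
t 11.05 p [0.536  0.1756 0.2503] yaw -5.65 z [-8.e-04 -7.e-04 -1.e+00] F [-0.67  1.27 -4.76] M [-0.01  0.   -0.02] w 0.268
shift [0.     0.0006 0.0093] rot deg [0.04 0.04 0.15] jv [ 0.    -0.01  -0.023  0.001  0.004  0.001]
```

View pics/zd14.png

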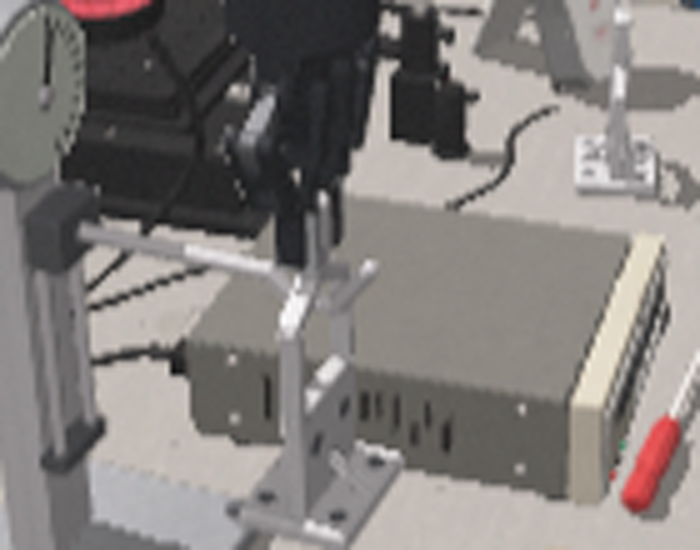

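>>> move_arm(
  rows=[
    {"tx": 0, "ty": 0, "tz": 0.006, "ax": 0, "ay": 0, "az": 0, "jaw": 255},
    {"tx": 0, "ty": 0, "tz": 0.006, "ax": 0, "ay": 0, "az": 0, "jaw": 255},
    {"tx": 0, "ty": 0, "tz": 0.006, "ax": 0, "ay": 0, "az": 0, "jaw": 255},
    {"tx": 0, "ty": 0, "tz": 0.005, "ax": 0, "ay": 0, "az": 0, "jaw": 255},
    {"tx": 0, "ty": 0, "tz": 0, "ax": 0, "ay": 0, "az": 0, "jaw": 255},
  ],
)

```text
time: 11.55
tool_pos: [0.5367, 0.1756, 0.2269]
tool_rot: [0.0, 0.999, -0.049, 0.001]
contact_force: [-0.1, 0.1, -2.6]
gripper_width: 0.269
```

Run:
```python
from h import *
d=manip.grab_frame('side')
cv2.imwrite('pics/zd15.png',cv2.resize(cv2.cvtColor(d['color'],4)[180:290,190:330],None,fx=5,fy=5,interpolation=2))
need([.536,.175,.209],-5.8)
```

```text
t 11.6 p [0.5367 0.1756 0.2274] yaw -5.66 z [ 1.8e-03 -6.0e-04 -1.0e+00] F [-1.11 -0.51 -2.53] M [-0.13  0.18  0.02] w 0.27
shift [-0.0007  0.0006  0.0184] rot deg [ 0.03 -0.1   0.14] jv [-0.001 -0.005 -0.01  -0.002  0.014  0.003]
```

View pics/zd15.png

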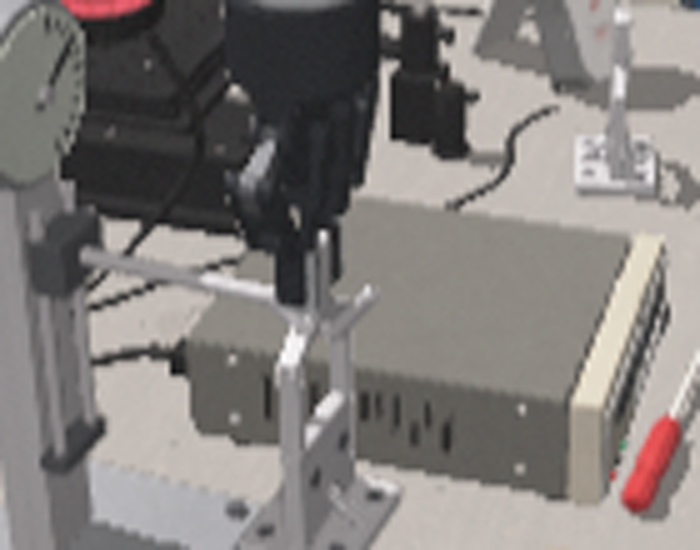

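The hook has taken the eye and sunk about 14 mm, and the needle has turned. The gripper still carries 2.5 N, so about 20 mm remains. I'll lower 18 mm.

>>> move_arm(
  rows=[
    {"tx": 0, "ty": 0, "tz": 0.005, "ax": 0, "ay": 0, "az": 0, "jaw": 255},
    {"tx": 0, "ty": 0, "tz": 0.005, "ax": 0, "ay": 0, "az": 0, "jaw": 255},
    {"tx": 0, "ty": 0, "tz": 0.004, "ax": 0, "ay": 0, "az": 0, "jaw": 255},
    {"tx": 0, "ty": 0, "tz": 0.003, "ax": 0, "ay": 0, "az": 0, "jaw": 255},
    {"tx": 0, "ty": 0, "tz": 0, "ax": 0, "ay": 0, "az": 0, "jaw": 255},
  ],
)

```text
time: 12.1
tool_pos: [0.5373, 0.1755, 0.2111]
tool_rot: [0.0, 0.999, -0.049, 0.002]
contact_force: [-1.9, -1.0, -1.6]
gripper_width: 0.271
```

Run:
```python
from h import *
F=[]
for i in range(4):
    d=manip.grab_frame('side');F.append(manip.state()['contact_force'])
print(np.mean(F,0).round(2))
cv2.imwrite('pics/zd16.png',cv2.resize(cv2.cvtColor(d['color'],4)[180:290,190:330],None,fx=5,fy=5,interpolation=2))
need([.536,.175,.209],-5.8)
```

```text
[-2.06 -1.06 -1.03]
t 12.3 p [0.5374 0.1755 0.2118] yaw -5.66 z [ 3.9e-03 -7.0e-04 -1.0e+00] F [-1.87 -1.16 -0.74] M [-0.14  0.32  0.  ] w 0.271
shift [-0.0013  0.0007  0.0028] rot deg [ 0.02 -0.23  0.14] jv [ 0.002 -0.003  0.001  0.     0.     0.   ]
```

View pics/zd16.png

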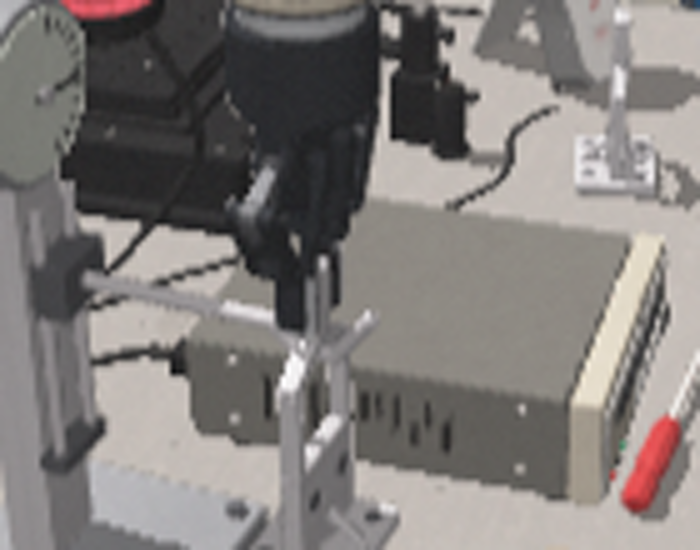

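>>> move_arm(
  rows=[
    {"tx": -0.002, "ty": 0.001, "tz": 0.004, "ax": 0, "ay": -0.2, "az": 0, "jaw": 255},
    {"tx": -0.001, "ty": 0.0, "tz": 0.002, "ax": 0, "ay": 0, "az": 0, "jaw": 255},
    {"tx": 0, "ty": 0, "tz": 0, "ax": 0, "ay": 0, "az": 0, "jaw": 255},
  ],
)

```text
time: 12.6
tool_pos: [0.5362, 0.1745, 0.2071]
tool_rot: [0.0, 0.999, -0.049, 0.003]
contact_force: [-1.4, -0.9, 0.1]
gripper_width: 0.269
```

Run:
```python
from h import *
F=[]
for i in range(4):
    d=manip.grab_frame('side');F.append(manip.state()['contact_force'])
print(np.mean(F,0).round(2))
need([.536,.175,.209],-5.8)
```

```text
[ 0.3  -1.62  0.18]
t 12.8 p [0.5362 0.1746 0.2071] yaw -5.66 z [ 6.4e-03 -5.0e-04 -1.0e+00] F [ 0.12 -1.89  0.75] M [-0.27 -0.04  0.04] w 0.269
shift [-0.0002 -0.0004 -0.0019] rot deg [-0.01 -0.37  0.14] jv [-0.001  0.001 -0.002 -0.002 -0.    -0.001]
```

>>> move_arm(
  rows=[
    {"tx": 0, "ty": 0.002, "tz": -0.001, "ax": 0, "ay": -0.3, "az": 0, "jaw": 255},
    {"tx": 0, "ty": 0, "tz": 0, "ax": 0, "ay": 0, "az": 0, "jaw": 255},
  ],
)

```text
time: 13.0
tool_pos: [0.5361, 0.174, 0.2086]
tool_rot: [-0.002, 0.999, -0.049, 0.001]
contact_force: [0.3, -0.1, -1.6]
gripper_width: 0.265
```

Run:
```python
from h import *
F=[]
for i in range(4):
    d=manip.grab_frame('side');F.append(manip.state()['contact_force'])
print(np.mean(F,0).round(2))
need([.536,.175,.209],-5.8)
cv2.imwrite('pics/zd17.png',cv2.resize(cv2.cvtColor(d['color'],4)[180:300,190:330],None,fx=5,fy=5,interpolation=2))
```

```text
[-0.23  1.05 -0.36]
t 13.2 p [0.5361 0.1739 0.2083] yaw -5.64 z [ 0.0018  0.0033 -1.    ] F [-0.14  0.96 -0.69] M [ 0.28 -0.07 -0.01] w 0.272
shift [-0.0002 -0.0011 -0.0007] rot deg [-0.2  -0.08  0.16] jv [-0.     0.     0.    -0.001  0.001 -0.003]
```

View pics/zd17.png

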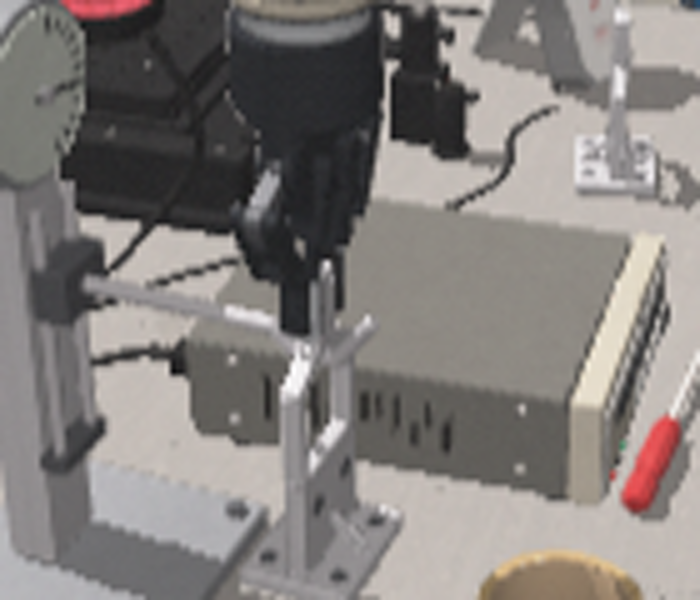

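Vertical load on the gripper is down to about -0.4 N and the side forces are around 1 N. I'll release part way and keep the arm still.

>>> move_arm(
  rows=[
    {"tx": 0, "ty": -0.0003, "tz": 0, "ax": 0, "ay": 0, "az": 0, "jaw": 255},
    {"tx": 0, "ty": 0, "tz": 0, "ax": 0, "ay": 0, "az": 0, "jaw": 90},
    {"tx": 0, "ty": 0, "tz": 0, "ax": 0, "ay": 0, "az": 0, "jaw": 90},
    {"tx": 0, "ty": 0, "tz": 0, "ax": 0, "ay": 0, "az": 0, "jaw": 90},
    {"tx": 0, "ty": 0, "tz": 0, "ax": 0, "ay": 0, "az": 0, "jaw": 60},
    {"tx": 0, "ty": 0, "tz": 0, "ax": 0, "ay": 0, "az": 0, "jaw": 60},
  ],
)

```text
time: 13.8
tool_pos: [0.5359, 0.1734, 0.2082]
tool_rot: [-0.001, 0.999, -0.049, 0.0]
contact_force: [-0.1, -0.2, -0.3]
gripper_width: 0.769
```

Run:
```python
from h import *
d=manip.grab_frame('side');w=grab('wrist','w18.png')
need([.536,.175,.35],-5.8)
cv2.imwrite('pics/zd18.png',cv2.resize(cv2.cvtColor(d['color'],4)[180:300,190:330],None,fx=5,fy=5,interpolation=2))
```

```text
t 13.9 p [0.5359 0.1734 0.2082] yaw -5.65 z [ 0.001   0.0013 -1.    ] F [1.17 0.15 1.05] M [ 0.03 -0.    0.01] w 0.766
shift [ 1.000e-04 -1.800e-03 -1.418e-01] rot deg [-0.08 -0.05  0.15] jv [ 0.001  0.     0.001  0.001 -0.001  0.002]
```

View pics/zd18.png

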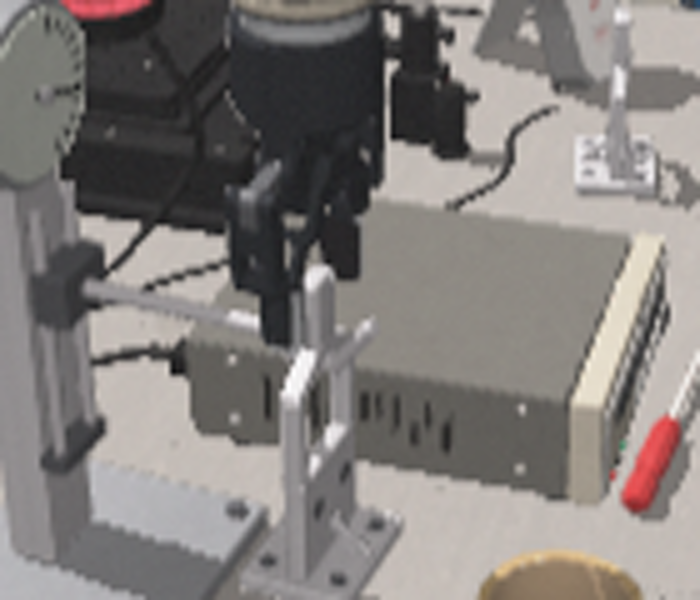

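View pics/w18.png

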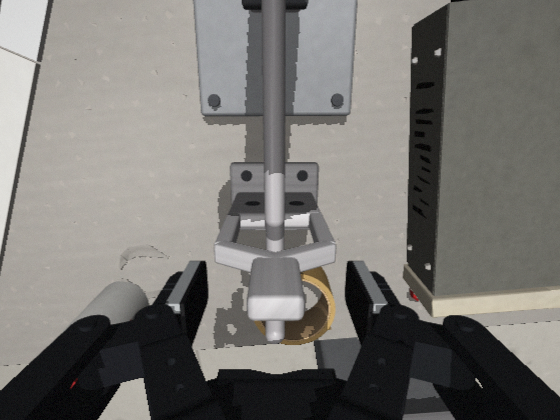

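The bracket hangs freely on the seat, with the lug at (275,290) centred between the open jaws and clear on both sides. I'll back off straight up.

>>> move_arm(
  rows=[
    {"tx": 0, "ty": 0, "tz": -0.008, "ax": 0, "ay": 0, "az": 0, "jaw": 60},
    {"tx": 0, "ty": 0, "tz": -0.01, "ax": 0, "ay": 0, "az": 0, "jaw": 60},
    {"tx": 0, "ty": 0, "tz": -0.015, "ax": 0, "ay": 0, "az": 0, "jaw": 60},
    {"tx": 0, "ty": 0, "tz": -0.02, "ax": 0, "ay": 0, "az": 0, "jaw": 60},
    {"tx": 0, "ty": 0, "tz": -0.03, "ax": 0, "ay": 0, "az": 0, "jaw": 60},
    {"tx": 0, "ty": 0, "tz": -0.03, "ax": 0, "ay": 0, "az": 0, "jaw": 60},
    {"tx": 0, "ty": 0, "tz": -0.02, "ax": 0, "ay": 0, "az": 0, "jaw": 60},
    {"tx": 0, "ty": 0, "tz": -0.01, "ax": 0, "ay": 0, "az": 0, "jaw": 60},
    {"tx": 0, "ty": 0, "tz": 0, "ax": 0, "ay": 0, "az": 0, "jaw": 60},
  ],
)

```text
time: 14.8
tool_pos: [0.5361, 0.1733, 0.3667]
tool_rot: [-0.002, 0.999, -0.049, 0.004]
contact_force: [-0.4, -0.6, 0.9]
gripper_width: 0.767
```

>>> move_arm(
  rows=[
    {"tx": 0, "ty": 0, "tz": 0, "ax": 0, "ay": 0, "az": 0, "jaw": 60},
    {"tx": 0, "ty": 0, "tz": 0, "ax": 0, "ay": 0, "az": 0, "jaw": 60},
    {"tx": 0, "ty": 0, "tz": 0, "ax": 0, "ay": 0, "az": 0, "jaw": 60},
    {"tx": 0, "ty": 0, "tz": 0, "ax": 0, "ay": 0, "az": 0, "jaw": 60},
    {"tx": 0, "ty": 0, "tz": 0, "ax": 0, "ay": 0, "az": 0, "jaw": 60},
    {"tx": 0, "ty": 0, "tz": 0, "ax": 0, "ay": 0, "az": 0, "jaw": 60},
    {"tx": 0, "ty": 0, "tz": 0, "ax": 0, "ay": 0, "az": 0, "jaw": 60},
    {"tx": 0, "ty": 0, "tz": 0, "ax": 0, "ay": 0, "az": 0, "jaw": 60},
    {"tx": 0, "ty": 0, "tz": 0, "ax": 0, "ay": 0, "az": 0, "jaw": 60},
    {"tx": 0, "ty": 0, "tz": 0, "ax": 0, "ay": 0, "az": 0, "jaw": 60},
    {"tx": 0, "ty": 0, "tz": 0, "ax": 0, "ay": 0, "az": 0, "jaw": 60},
    {"tx": 0, "ty": 0, "tz": 0, "ax": 0, "ay": 0, "az": 0, "jaw": 60},
  ],
)

```text
time: 16.0
tool_pos: [0.5345, 0.173, 0.361]
tool_rot: [-0.001, 0.999, -0.049, -0.0]
contact_force: [-0.9, 0.3, 0.7]
gripper_width: 0.759
```

>>> move_arm(
  rows=[
    {"tx": 0, "ty": 0, "tz": 0, "ax": 0, "ay": 0, "az": 0, "jaw": 60},
    {"tx": 0, "ty": 0, "tz": 0, "ax": 0, "ay": 0, "az": 0, "jaw": 60},
    {"tx": 0, "ty": 0, "tz": 0, "ax": 0, "ay": 0, "az": 0, "jaw": 60},
    {"tx": 0, "ty": 0, "tz": 0, "ax": 0, "ay": 0, "az": 0, "jaw": 60},
    {"tx": 0, "ty": 0, "tz": 0, "ax": 0, "ay": 0, "az": 0, "jaw": 60},
    {"tx": 0, "ty": 0, "tz": 0, "ax": 0, "ay": 0, "az": 0, "jaw": 60},
    {"tx": 0, "ty": 0, "tz": 0, "ax": 0, "ay": 0, "az": 0, "jaw": 60},
    {"tx": 0, "ty": 0, "tz": 0, "ax": 0, "ay": 0, "az": 0, "jaw": 60},
    {"tx": 0, "ty": 0, "tz": 0, "ax": 0, "ay": 0, "az": 0, "jaw": 60},
    {"tx": 0, "ty": 0, "tz": 0, "ax": 0, "ay": 0, "az": 0, "jaw": 60},
    {"tx": 0, "ty": 0, "tz": 0, "ax": 0, "ay": 0, "az": 0, "jaw": 60},
    {"tx": 0, "ty": 0, "tz": 0, "ax": 0, "ay": 0, "az": 0, "jaw": 60},
  ],
)

```text
time: 17.2
tool_pos: [0.5345, 0.173, 0.3611]
tool_rot: [-0.001, 0.999, -0.049, 0.0]
contact_force: [-0.6, 1.3, -0.3]
gripper_width: 0.763
```

Run:
```python
from h import *
ims=[]
for i in range(12):
    d=manip.grab_frame('side');ims.append(d['color'][200:330,200:300].astype(float))
print([np.abs(ims[i]-ims[0]).mean().round(2) for i in range(12)])
print('early vs late avg maxdiff',np.abs(np.mean(ims[:4],0)-np.mean(ims[-4:],0)).max())
cv2.imwrite('pics/zd19.png',cv2.resize(cv2.cvtColor(d['color'],4)[130:330,150:350],None,fx=3,fy=3,interpolation=2))
w=grab('wrist','w19.png');grab('scene','s19.png');where()
```

```text
[np.float64(0.0), np.float64(0.87), np.float64(0.87), np.float64(0.87), np.float64(0.87), np.float64(0.86), np.float64(0.87), np.float64(0.87), np.float64(0.87), np.float64(0.87), np.float64(0.88), np.float64(0.87)]
early vs late avg maxdiff 8.75
t 17.9 p [0.5345 0.173  0.3611] yaw -5.64 z [ 1.0e-04  1.1e-03 -1.0e+00] F [0.09 0.33 0.27] M [-0.03 -0.07 -0.02] w 0.762
```

View pics/zd19.png

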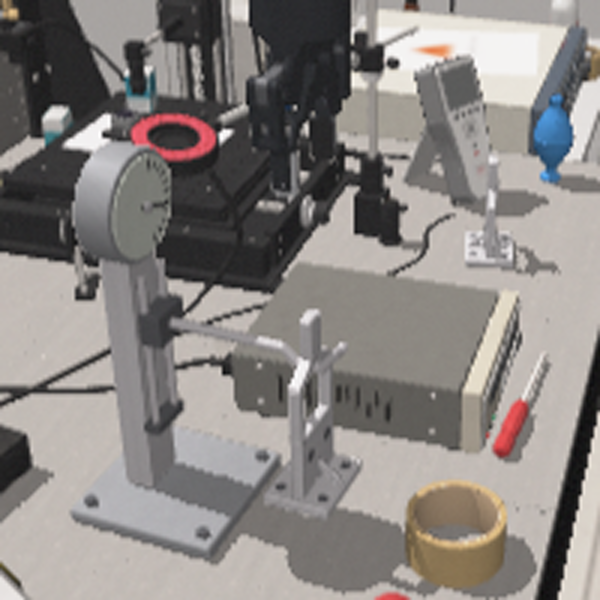

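View pics/w19.png

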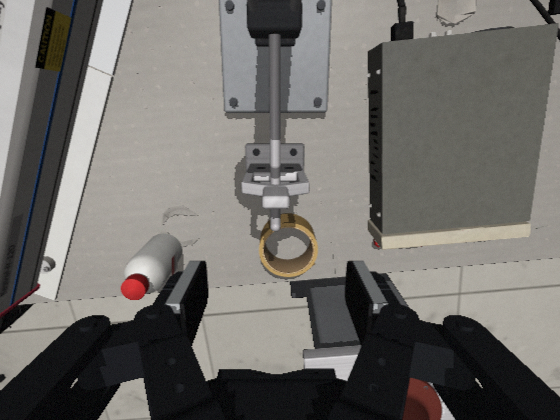

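View pics/s19.png

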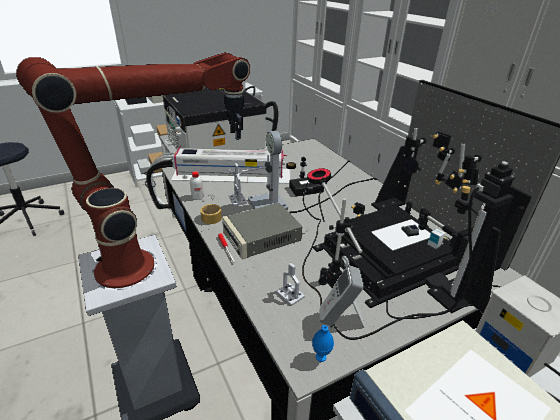

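The bracket hangs upright and still on the seat. Its lug is at (312,330) in the side zoom, the tip shows in front of it, the needle points at about 3 o'clock, and the gripper is well above. Nothing else has moved, so I'm handing in.

```bash
python3 -c "
from h import *
manip.job_done();where()"
```

```text
the job is handed in; nothing more can be done
the job is handed in; nothing more can be done
```

The tall bracket is hanging by its eye on the scale's hook, released, upright and still. I handed the job in at about 18 s of the 53 s allowed.

**How it went:** I gripped the lug, carried the bracket over the grey instrument box and passed the eye over the hook tip from the front. I then lowered it until the wrist read about 0.4 N of remaining weight. After opening the jaws I backed straight up about 150 mm and waited about 3 s.

**Last checks:**
- **Stillness:** 12 side-camera frames over 0.6 s showed no change beyond image noise.
- **Hook position:** the TCP height puts the sink at about 33 mm, against 65 mm at the stop. The needle points at about 3 o'clock.
- **Forces:** the wrist force is back to noise around zero, and the gripper is clear of the bracket.
- **Other items:** the short bracket, bottle, tape and blower look unmoved in the final pictures.

**What disagreed:**
- The side and wrist cameras differed by 6 to 9 mm on the seat position. I trusted the wrist camera because the side camera showed the held bracket off by the same amount.
- While lowering, the eye sat slightly off centre and caused 1 to 2 N of side force. Small sideways corrections brought that down to about 1 N before release.
- `state()` gave no reading after hand-in, so my last measurements are from just before it.

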